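Bench things back on their shadow pads

TASK

Put the two spanners, the two rolls of tape and the yellow multimeter away on the five grey pads on the left-hand bench, each on the pad whose printed mark matches it in shape, size and colour: the longer spanner on the longer spanner outline, the shorter on the shorter, the black roll on the black ring, the blue roll on the blue ring, the meter on the yellow rectangle. Set each one down flat, centred on its mark and in line with it (either end may point either way), and leave all five lying there.

Things in the scene. Friction and masses are not known exactly. Their poses are not given: they have to be found in the camera images.
- spanner_large: Loose plain grey steel open-ended spanner, the longer of the two: 171 mm long (along its y), 27 mm wide over its two jaws, shank 10 mm wide, 6 mm thick, 90 g nominal. Origin: middle of its length, on its underside; z up. Pinch it across the middle of the shank (along its x). Both ends are alike. The wall beyond runs from x 0.64 at y -0.4 to x 0.85 at y 0.37: keep the arm off it.
- spanner_small: Loose plain grey steel open-ended spanner, the shorter of the two: 140 mm long (along its y), 21 mm wide over its two jaws, shank 8 mm wide, 6 mm thick, 90 g nominal. Origin: middle of its length, on its underside; z up. Pinch it across the middle of the shank (along its x). Both ends are alike. The wall beyond runs from x 0.64 at y -0.4 to x 0.85 at y 0.37: keep the arm off it.
- tape_black: Loose roll of black insulating tape lying flat, 60 mm across, 19 mm high (its hole is not open to the fingers), about 50 g. Origin: centre of its underside; z up. Round: its yaw is of no matter.
- tape_blue: Loose roll of blue insulating tape lying flat, 52 mm across, 19 mm high (its hole is not open to the fingers), about 50 g. Origin: centre of its underside; z up. Round: its yaw is of no matter.
- meter: Loose yellow pocket multimeter lying on its back, dial up, 52 mm wide (x), 92 mm long (y); case 24 mm high, dial and its bar up to 34 mm high; about 140 g. Origin: centre of its underside; z up. Grip it across the 52 mm width. Either end may point either way.
- pad_spanner_large: Flat grey pad fixed on the bench, 52 x 180 mm (x, y) and 4 mm thick, printed mark in the middle: black outline of the longer spanner, 171 mm long along the pad's y. Origin: centre of the pad and of the mark, on its underside (bench level). Behind the pads stands a fixed red tool tin, lid up, 200 mm high, about x 0.59 to 0.78, y 0.10 to 0.35: carry things over or round it.
- pad_spanner_small: Flat grey pad fixed on the bench, 52 x 180 mm (x, y) and 4 mm thick, printed mark in the middle: black outline of the shorter spanner, 140 mm long along the pad's y. Origin: centre of the pad and of the mark, on its underside (bench level). Behind the pads stands a fixed red tool tin, lid up, 200 mm high, about x 0.59 to 0.78, y 0.10 to 0.35: carry things over or round it.
- pad_tape_black: Flat grey pad fixed on the bench, 74 x 98 mm (x, y) and 4 mm thick, printed mark in the middle: black ring, 64 mm across. Origin: centre of the pad and of the mark, on its underside (bench level). Behind the pads stands a fixed red tool tin, lid up, 200 mm high, about x 0.59 to 0.78, y 0.10 to 0.35: carry things over or round it.
- pad_tape_blue: Flat grey pad fixed on the bench, 74 x 98 mm (x, y) and 4 mm thick, printed mark in the middle: blue ring, 56 mm across. Origin: centre of the pad and of the mark, on its underside (bench level). Behind the pads stands a fixed red tool tin, lid up, 200 mm high, about x 0.59 to 0.78, y 0.10 to 0.35: carry things over or round it.
- pad_meter: Flat grey pad fixed on the bench, 74 x 98 mm (x, y) and 4 mm thick, printed mark in the middle: yellow rectangle, 55 x 95 mm, its long side along the pad's y. Origin: centre of the pad and of the mark, on its underside (bench level). Behind the pads stands a fixed red tool tin, lid up, 200 mm high, about x 0.59 to 0.78, y 0.10 to 0.35: carry things over or round it.
Mind the look-alikes: they are no part of the job. What is shaped like the tape_black but white is not meant.

How it is judged:
By the outcome, as a careful person would: the job done as asked, in the order asked, and still so for the second after the job is handed in, with the robot touching nothing.
It also fails if it takes over 144 s, if anything falls off the work surface, if the arm or the gripper's body presses on something with over 40 N, if the wrist force passes 120 N, or if a joint passes its speed limit or range.

ROBOT

A 6-joint arm with a two-finger parallel gripper is mounted at the origin on a cart in front of the work surface, level with it; the furniture and walls round the work are solid. World frame = base frame: x ahead of the robot, y to its left, z up, the work surface at z = 0. Lengths are in m, angles in degrees, forces in N, time in s.
With the tool pointing down it reaches from about 0.35 to 0.875 m from the base axis. Payload 4.2 kg.
Tool frame: the origin (TCP) lies between the finger pads; the fingertips stand 14 mm ahead of it and the grasp point (between the pads) lies 5 mm behind it; z points along the fingers, y is the line along which they close (so a half turn about z gives the same grasp; the last joint's range is limited). The gripper opens to 87 mm and grips with 3 to 60 N. Pads are 19 mm wide; open, the fingers measure 117 mm over their backs; the gripper's body (75 mm by 190 mm) begins 51 mm behind the grasp point.
Start: joints at [-57.72, 22.042, 0.453, 0, -68.411, -14.817], TCP at [0.188, -0.596, 0.237] pointing down, gripper open.
Joint ranges: [-179.83, 179.83], [-69.29, 118.12], [-61.27, 80.66], [-181.25, 117.63], [-171.15, -9.14], [-177.46, 177.46]. Speed limits (degrees/s): [159.86, 159.86, 180, 180, 180, 180].

INTERFACE

Orientations are given as a 3x3 rotation matrix whose columns are the frame's x, y, z axes.
In Python, from station import * gives the robot as it stands. The module is installed in compiled form; this text tells all that it offers.
- The arm moves only by the tool play_rows, never from a script. Its argument "steps" is a list of rows, each an object of numbers: "ax", "ay", "az": the turn, a rotation vector about the tool's x, y, z in degrees; "dx", "dy", "dz": the shift along the tool's x, y, z in mm; "claw": the finger opening in mm, from 0 to 87. A call has 1 to 20 rows; each row shifts and turns the commanded pose from where the row before left it, along the tool's axes as they then stand; what a row does not reach is not made up. A row lasts 1/10 s, in which the tool goes at most 50 mm and 8.59 degrees, less where a joint would pass 70% of its speed; a pose out of reach is approached as far as the arm can. A call with a gripper value outside its range is refused whole. The fingers move at their own pace and stop on an object; the grip force is fixed at half the most. Time passes only in rows, so rows that do not move let the fingers close. It gives the time, the measured TCP pose, the force, the opening and the grip force at its end, in the units of the state.
- sense(): the state, without advancing time (a new reading comes with each control period).
- capture(name): name is "scene" or "top" or "wrist"; returns a dict with "frame" (480x640x3 uint8, blue, green, red), "range_z" (480x640 float32, m along the optical axis (not along the pixel's ray), 0 where there is no reading), "fx", "fy", "cx", "cy" (pixels), "k1" (the pictures are not rectified: a ray, as slopes to the right and down, at radius r is drawn at 1 + k1 r^2 times it, then the intrinsics apply), "xyz" and "rotation" of the camera in the world. Camera axes: x right, y down, z forward; pixel columns grow to the right and rows downward; lengths in m; the calibration is good to about 2 mm. A picture is of the moment at which its call begins.
- finish_job(): hands the job in; it is judged then, once.
The state is a dict: "time_s": time; "joints": joint angles; "joint_velocities": joint speeds; "effort": joint torques, N m; "tcp_pos": TCP position; "ee_rot": TCP orientation; "wrist_force": force on the tool from outside, world axes, zero at the start; "moment": the same for the moment, N m; "gripper_width": opening from 0.0 (shut) to 1.0 (fully open); "gripper_force": force on a finger pad.
Only numpy, scipy, OpenCV 4.12 (cv2) and the standard library are available. Lean on these libraries where they do the work, as an engineer would, in place of code of your own. Each camera call takes 0.05 s, during which the arm holds its last target. There are 200 camera calls.

## Working session

There is one attempt and no reset: what is moved stays moved. The work goes in short steps, Python scripts to look and compute and a tool call to move; the robot and the scene stay as the last step left them, time stands still between calls to the robot, and variables do not carry over. Pictures are saved under pics/ and viewed, at most 18 in all, crops included, and the job is handed in when it is done.

Besides the shell and the picture viewer there is one more tool, called as name(argument=value, ...) on one line, values as JSON. play_rows: Moves the arm, as the interface text tells. Its arguments: {"type":"object","properties":{"steps":{"type":"array"}},"required":["steps"]}

```bash
mkdir -p pics; cat > h.py <<'E'
from station import *
import numpy as np, cv2
def ray(c,px):
    p=(np.atleast_2d(px).astype(float)-[c["cx"],c["cy"]])/[c["fx"],c["fy"]]
    q=p.copy()
    for _ in range(20): q=p/(1+c["k1"]*(q**2).sum(1,keepdims=True))
    return np.c_[q,np.ones(len(q))]@np.array(c["rotation"]).T
def onplane(c,px,z):
    d=ray(c,px);o=np.array(c["xyz"])
    return o+d*((z-o[2])/d[:,2])[:,None]
E
python3 - <<'E'
from h import *
s=sense();print(s["time_s"],s["tcp_pos"],np.round(s["ee_rot"],3))
for n in("scene","top"):
    c=capture(n);cv2.imwrite(f"pics/{n}1.png",c["frame"]);print(n,c["xyz"],np.round(c["rotation"],3),c["fx"],c["k1"])
    np.save(n+"1.npy",c,allow_pickle=True)
E
```

```text
0.0 [ 0.18740673 -0.59562507  0.23545414] [[-0.954 -0.3   -0.001]
 [-0.3    0.954  0.002]
 [ 0.     0.002 -1.   ]]
scene [-0.42290955 -0.65322749  0.73004233] [[ 0.586 -0.436  0.683]
 [-0.81  -0.295  0.506]
 [-0.019 -0.85  -0.526]] 554.0630934535119 0.03445068576396549
top [0.38189039 0.01765074 1.43978183] [[ 0.021 -0.997  0.08 ]
 [-1.    -0.022 -0.011]
 [ 0.013 -0.079 -0.997]] 559.4738654080463 -0.08513316040440591
```

View pics/scene1.png

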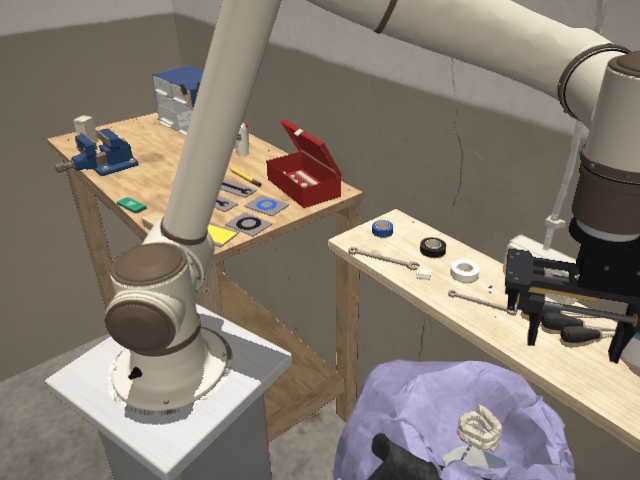

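View pics/top1.png

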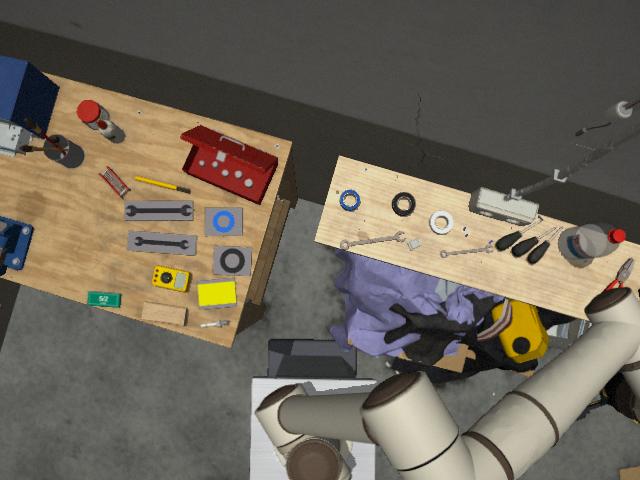

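The top view shows spanners at about (375,240) and (467,250), the blue roll at (349,200), the black roll at (403,204) and the white decoy at (441,222). The pads are the long spanner (159,211), short spanner (162,242), blue ring (223,221), black ring (232,261) and yellow (217,292). The meter is at (170,278).

```bash
cat > m.py <<'E'
from h import *
def load(n): return np.load(n+"1.npy",allow_pickle=True).item()
def blobs(c,mask,roi,z,minA=60):
    x0,y0,x1,y1=roi;m=np.zeros(mask.shape,np.uint8);m[y0:y1,x0:x1]=mask[y0:y1,x0:x1]*255
    out=[]
    for k in cv2.findContours(m,cv2.RETR_EXTERNAL,cv2.CHAIN_APPROX_NONE)[0]:
        if cv2.contourArea(k)<minA: continue
        P=onplane(c,k[:,0],z)[:,:2]*1000
        (cx,cy),(w,h),a=cv2.minAreaRect(P.astype(np.float32))
        if w>h: w,h,a=h,w,a+90
        out.append((np.round([cx,cy,w,h,(a+90)%180],1),cv2.boundingRect(k)))  # angle of long axis vs world x
    return out
E
python3 - <<'E'
from m import *
c=load("top");f=c["frame"];hsv=cv2.cvtColor(f,cv2.COLOR_BGR2HSV).astype(int)
H,S,V=hsv[...,0],hsv[...,1],hsv[...,2]
d=c["range_z"]
for p in((300//2,330),(250,190),(330,230),(520,260),(217,292)):
    P=ray(c,p)[0]*d[p[1],p[0]]+c["xyz"];print(p,np.round(P,3))
def show(n,m,roi,z):
    for b in blobs(c,m,roi,z): print(n,*b)
print({k:hsv[p[1],p[0]].tolist() for k,p in dict(pad=(210,234),pad2=(135,220),wood=(200,240),sp=(372,241),wood2=(380,220),yel=(217,292)).items()})
show("pads",(S<60),(115,195,262,280),.004)
show("yel",(H>22)&(H<35)&(S>150)&(V>140),(140,260,240,310),.004)
show("bluepad",(H>95)&(H<125)&(S>120),(200,200,245,240),.004)
show("blackpad",(V<70),(212,245,252,276),.004)
show("tapeblue",(H>95)&(H<125)&(S>100),(330,185,370,215),.019)
show("tapeblack",(V<70),(385,185,420,220),.019)
show("span",(S<55),(332,228,500,262),.004)
# crops
a=cv2.resize(f[190:315,110:260],None,fx=4,fy=4,interpolation=3);cv2.imwrite("pics/cropL.png",a)
b=cv2.resize(f[180:270,325:505],None,fx=4.4,fy=4.4,interpolation=3);cv2.imwrite("pics/cropR.png",b)
E
```

```text
(150, 330) [ 0.184  0.69  -0.941]
(250, 190) [ 0.63   0.178 -0.003]
(330, 230) [ 0.53  -0.032  0.002]
(520, 260) [ 0.463 -0.532 -0.001]
(217, 292) [0.364 0.253 0.006]
{'pad': [170, 11, 140], 'pad2': [9, 19, 94], 'wood': [18, 106, 204], 'sp': [18, 28, 119], 'wood2': [18, 78, 217], 'yel': [30, 255, 227]}
pads [445.6 217.7  73.4  97.8  88.7] (213, 246, 39, 30)
pads [487.3 402.4  51.7 179.8  87. ] (127, 231, 70, 24)
pads [546.5 243.4  72.9  96.1  91.9] (205, 207, 38, 29)
pads [570.7 414.1  49.9 181.2  91.1] (124, 201, 70, 20)
yel [360.5 255.2  55.   96.1  96.8] (197, 281, 39, 25)
yel [396.4 376.1  51.2  90.8  79.6] (152, 266, 37, 26)
bluepad [546.9 244.6  51.8  52.2   1.9] (213, 211, 21, 21)
blackpad [445.4 216.6  59.1  59.3  91.3] (221, 249, 24, 24)
tapeblue [608.  -80.4  49.   49.3   1.4] (340, 190, 20, 20)
tapeblack [ 599.7 -218.5   57.2   57.2   91.4] (392, 193, 23, 23)
span [468.1 -54.   30.9  36.1   1.2] (332, 247, 13, 15)
span [ 482.6 -388.4   25.7  136.5  100.7] (441, 242, 51, 16)
span [ 499.4 -250.    20.6   32.1  112.9] (407, 238, 14, 12)
span [ 503.7 -135.    25.9  173.9  100.2] (336, 232, 68, 19)
span [ 535.  -321.    13.1   52.6   91.4] (431, 228, 21, 6)
```

View pics/cropL.png

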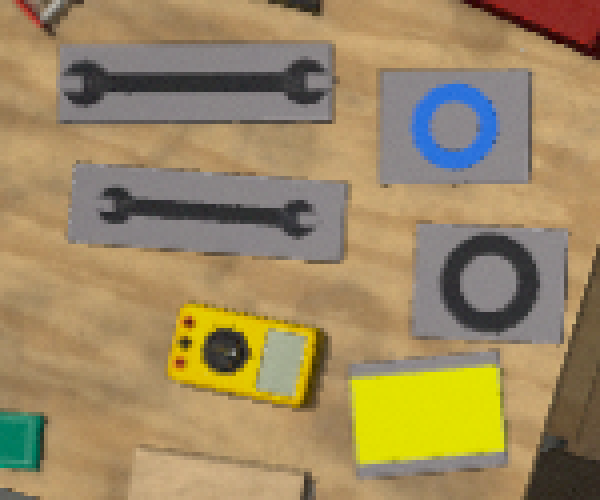

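View pics/cropR.png

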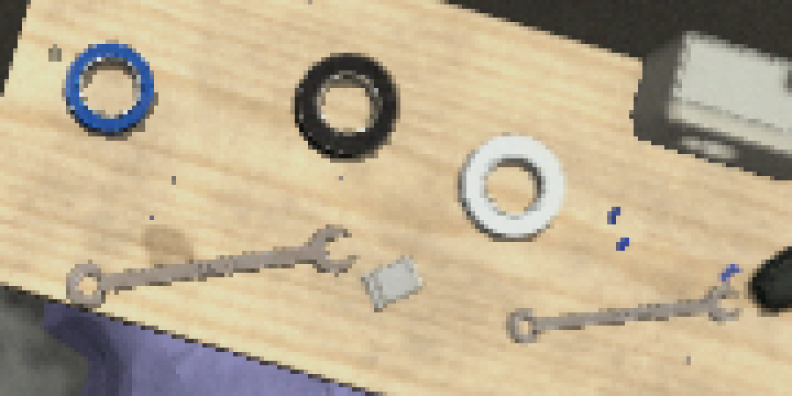

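The crops confirm the masks: all five pads and all five objects are segmented. Next I'll check obstacle heights and where the wrist camera sits, then work out the first move.

```bash
cat >> h.py <<'E'
def go(xy,z,yaw,s=None):
    """print turn about tool z and shift (after turn) to bring TCP to xy(mm), z(mm), tool y at yaw deg (mod 180)"""
    s=s or sense();R=np.array(s["ee_rot"]);p=np.array(s["tcp_pos"])*1000
    y0=np.degrees(np.arctan2(R[1,1],R[0,1]));t=(yaw-y0+90)%180-90
    print("t%.2f tcp"%s["time_s"],p.round(1),"yaw",round(y0,1),"w",round(s["gripper_width"]*87,1),"j",np.round(s["joints"],0))
    t1=np.radians(t);Rz=np.array([[np.cos(t1),-np.sin(t1),0],[np.sin(t1),np.cos(t1),0],[0,0,1]])
    print(" az %.1f  shift"%-t,((Rz@R).T@(np.array([*xy,z])-p)).round(1)," alt az %.1f"%(-t+(180 if t>0 else -180)), "tilt az",(R[:,2]).round(3))
E
python3 - <<'E'
from m import *
c=load("top");d=c["range_z"]
def hmax(r):
    x0,y0,x1,y1=r;uv=np.array([(u,v) for v in range(y0,y1) for u in range(x0,x1)])
    D=d[uv[:,1],uv[:,0]];P=(ray(c,uv)*D[:,None]+c["xyz"])[D>0];return P
for n,r in dict(block=(468,185,545,228),tin=(180,120,280,205),driver=(498,225,560,262),wood=(142,300,190,328),green=(86,288,122,308),bottle=(560,225,630,262)).items():
    P=hmax(r);Q=P[P[:,2]>.012];print(n,"z",np.percentile(Q[:,2],[50,95,100]).round(3),"x",Q[:,0].min().round(3),Q[:,0].max().round(3),"y",Q[:,1].min().round(3),Q[:,1].max().round(3))
P=hmax((180,120,280,205));Q=P[P[:,2]>.04]
for y in(.12,.16,.2,.24,.28,.32):
    q=Q[abs(Q[:,1]-y)<.015];print(y,"tin front x",q[:,0].min().round(3) if len(q) else None)
w=capture("wrist");s=sense();R=np.array(s["ee_rot"])
print("cam in tool",(R.T@(np.array(w["xyz"])-s["tcp_pos"])).round(3),(R.T@np.array(w["rotation"])).round(3),w["fx"],w["k1"])
go((504,-135),120,10.2)
E
```

```text
block z [0.091 0.218 0.313] x 0.549 0.644 y -0.593 -0.374
tin z [0.106 0.174 0.181] x 0.591 0.811 y 0.098 0.364
driver z [0.025 0.034 0.038] x 0.459 0.553 y -0.633 -0.463
wood z [0.023 0.028 0.032] x 0.281 0.335 y 0.327 0.44
green z [0.013 0.017 0.019] x 0.321 0.358 y 0.503 0.585
bottle z [0.152 0.23  0.238] x 0.465 0.552 y -0.826 -0.628
0.12 tin front x 0.633
0.16 tin front x 0.592
0.2 tin front x 0.604
0.24 tin front x 0.622
0.28 tin front x 0.637
0.32 tin front x 0.655
cam in tool [ 0.077 -0.    -0.148] [[-0.    -0.959 -0.284]
 [ 1.    -0.001  0.001]
 [-0.002 -0.284  0.959]] 386.72157317726607 -0.024804421710801886
t0.15 tcp [ 187.4 -595.8  235.7] yaw 107.5 w 86.9 j [-58.  22.   0.  -0. -68. -15.]
 az -82.7  shift [-397.5 -393.4  115. ]  alt az 97.3 tilt az [-0.001  0.002 -1.   ]
```

play_rows(steps=[{"az": -8.27,"claw": 60},{"az": -8.27,"claw": 60},{"az": -8.27,"claw": 60},{"az": -8.27,"claw": 60},{"az": -8.27,"claw": 60},{"az": -8.27,"claw": 60},{"az": -8.27,"claw": 60},{"az": -8.27,"claw": 60},{"az": -8.27,"claw": 60},{"az": -8.27,"claw": 60},{"dx": -33,"dy": -33,"claw": 60},{"dx": -33,"dy": -33,"claw": 60},{"dx": -33,"dy": -33,"claw": 60},{"dx": -33,"dy": -33,"claw": 60},{"dx": -33,"dy": -33,"claw": 60},{"dx": -33,"dy": -33,"claw": 60},{"dx": -33,"dy": -33,"claw": 60},{"dx": -33,"dy": -33,"claw": 60},{"dx": -33,"dy": -33,"claw": 60},{"dx": -33,"dy": -33,"claw": 60}])

```text
invalid input at $.steps[0]: expected keys ax, ay, az, dx, dy, dz, claw
```

play_rows(steps=[{"dx": -34,"dy": -32,"dz": 30,"claw": 60},{"dx": -34,"dy": -32,"dz": 45,"claw": 60},{"dz": 40,"claw": 60},{"claw": 60},{"claw": 60},{"claw": 60}])

```text
invalid input at $.steps[0]: expected keys ax, ay, az, dx, dy, dz, claw
```

```bash
python3 - <<'E'
from m import *
go((504,-135),120,10.2)
c=capture("wrist");np.save("w1.npy",c,allow_pickle=True);cv2.imwrite("pics/w1.png",c["frame"])
E
```

```text
t0.15 tcp [ 187.4 -595.8  235.7] yaw 107.5 w 86.9 j [-58.  22.   0.  -0. -68. -15.]
 az -82.7  shift [-397.5 -393.4  115. ]  alt az 97.3 tilt az [-0.001  0.002 -1.   ]
```

View pics/w1.png

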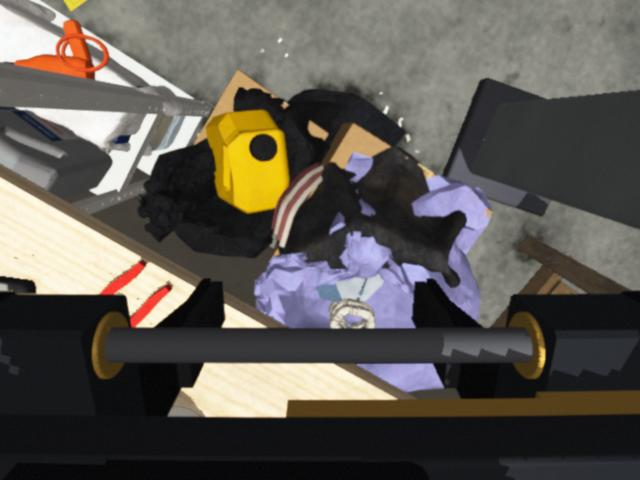

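The wrist view shows the gripper filling the rows below about 290, so objects must lie on the tool's +x side to be visible. The moves were refused because every key is needed. I'll send them again with the view offset.

play_rows(steps=[{"ax": 0,"ay": 0,"az": -8.27,"dx": 0,"dy": 0,"dz": 0,"claw": 60},{"ax": 0,"ay": 0,"az": -8.27,"dx": 0,"dy": 0,"dz": 0,"claw": 60},{"ax": 0,"ay": 0,"az": -8.27,"dx": 0,"dy": 0,"dz": 0,"claw": 60},{"ax": 0,"ay": 0,"az": -8.27,"dx": 0,"dy": 0,"dz": 0,"claw": 60},{"ax": 0,"ay": 0,"az": -8.27,"dx": 0,"dy": 0,"dz": 0,"claw": 60},{"ax": 0,"ay": 0,"az": -8.27,"dx": 0,"dy": 0,"dz": 0,"claw": 60},{"ax": 0,"ay": 0,"az": -8.27,"dx": 0,"dy": 0,"dz": 0,"claw": 60},{"ax": 0,"ay": 0,"az": -8.27,"dx": 0,"dy": 0,"dz": 0,"claw": 60},{"ax": 0,"ay": 0,"az": -8.27,"dx": 0,"dy": 0,"dz": 0,"claw": 60},{"ax": 0,"ay": 0,"az": -8.27,"dx": 0,"dy": 0,"dz": 0,"claw": 60},{"ax": 0,"ay": 0,"az": 0,"dx": -35,"dy": -30,"dz": 0,"claw": 60},{"ax": 0,"ay": 0,"az": 0,"dx": -35,"dy": -30,"dz": 0,"claw": 60},{"ax": 0,"ay": 0,"az": 0,"dx": -35,"dy": -30,"dz": 0,"claw": 60},{"ax": 0,"ay": 0,"az": 0,"dx": -35,"dy": -30,"dz": 0,"claw": 60},{"ax": 0,"ay": 0,"az": 0,"dx": -35,"dy": -30,"dz": 0,"claw": 60},{"ax": 0,"ay": 0,"az": 0,"dx": -35,"dy": -30,"dz": 0,"claw": 60},{"ax": 0,"ay": 0,"az": 0,"dx": -35,"dy": -30,"dz": 0,"claw": 60},{"ax": 0,"ay": 0,"az": 0,"dx": -35,"dy": -30,"dz": 0,"claw": 60},{"ax": 0,"ay": 0,"az": 0,"dx": -35,"dy": -30,"dz": 0,"claw": 60},{"ax": 0,"ay": 0,"az": 0,"dx": -35,"dy": -30,"dz": 0,"claw": 60}])

```text
time_s: 2.2
tcp_pos: [0.4216, -0.1969, 0.2367]
ee_rot: [[0.177, -0.984, 0.0], [-0.984, -0.177, -0.0], [0.0, -0.0, -1.0]]
wrist_force: [0.5, -0.5, 0.1]
gripper_width: 0.689
gripper_force: 0.0
```

play_rows(steps=[{"ax": 0,"ay": 0,"az": 0,"dx": -35,"dy": -30,"dz": 10,"claw": 60},{"ax": 0,"ay": 0,"az": 0,"dx": -35,"dy": -30,"dz": 15,"claw": 60},{"ax": 0,"ay": 0,"az": 0,"dx": -35,"dy": -30,"dz": 15,"claw": 60},{"ax": 0,"ay": 0,"az": 0,"dx": -15,"dy": -5,"dz": 20,"claw": 60},{"ax": 0,"ay": 0,"az": 0,"dx": 0,"dy": 0,"dz": 0,"claw": 60},{"ax": 0,"ay": 0,"az": 0,"dx": 0,"dy": 0,"dz": 0,"claw": 60},{"ax": 0,"ay": 0,"az": 0,"dx": 0,"dy": 0,"dz": 0,"claw": 60}])

```text
time_s: 2.9
tcp_pos: [0.4937, -0.0646, 0.1775]
ee_rot: [[0.176, -0.984, 0.002], [-0.984, -0.176, -0.0], [0.0, -0.002, -1.0]]
wrist_force: [0.5, -0.8, 0.2]
gripper_width: 0.689
gripper_force: 0.0
```

```bash
python3 - <<'E'
from m import *
go((504,-135),6,10.2)
c=capture("wrist");np.save("w1.npy",c,allow_pickle=True);cv2.imwrite("pics/w1.png",c["frame"])
E
```

```text
t2.90 tcp [493.7 -64.6 177.5] yaw -169.9 w 60.0 j [ 11.  13. -22.   0. -55.  -1.]
 az -0.1  shift [ 71.1   2.6 171.5]  alt az 179.9 tilt az [ 0.002 -0.    -1.   ]
```

View pics/w1.png

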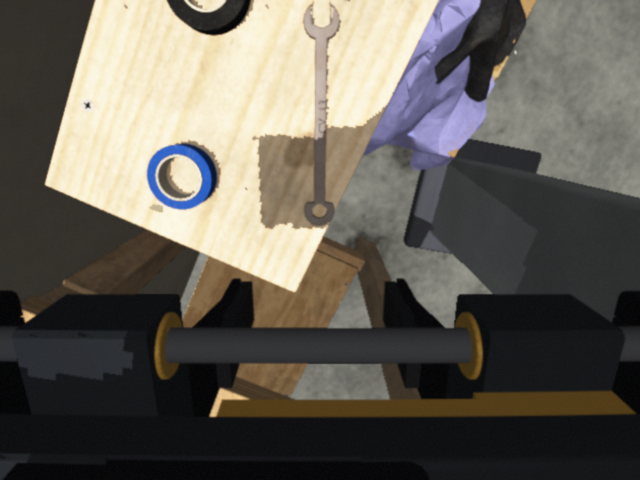

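The wrist view shows the long spanner running from (322,5) to (319,225), shank at x≈321, with the blue roll at (182,177) and the black roll cut at the top (210,10).

```bash
cat >> m.py <<'E'
def spanner(c,roi,z=.006,thr=60,vmax=255,name=None):
    hsv=cv2.cvtColor(c["frame"],cv2.COLOR_BGR2HSV);m=(hsv[...,1]<thr)&(hsv[...,2]<vmax)
    M=np.zeros(m.shape,np.uint8);x0,y0,x1,y1=roi;M[y0:y1,x0:x1]=m[y0:y1,x0:x1]*255
    n,l,st,_=cv2.connectedComponentsWithStats(cv2.morphologyEx(M,cv2.MORPH_CLOSE,np.ones((3,3))));k=1+np.argmax(st[1:,4])
    v,u=np.nonzero(l==k);P=onplane(c,np.c_[u,v],z)[:,:2]*1000
    (cx,cy),(w,h),a=cv2.minAreaRect(P.astype(np.float32))
    # shank axis: slice centres along principal direction
    mu=P.mean(0);d=np.linalg.svd(P-mu,full_matrices=False)[2][0]
    for _ in range(3):
        n_=np.array([-d[1],d[0]]);t=(P-mu)@d;s=(P-mu)@n_;mid=(t.min()+t.max())/2
        bb=np.arange(mid-45,mid+46,6);sc=[];tc=[];ws=[]
        for b in bb:
            q=s[abs(t-b)<3]
            if len(q): sc.append((q.min()+q.max())/2);tc.append(b);ws.append(np.ptp(q))
        k_,o=np.polyfit(tc,sc,1);mu=mu+d*mid+n_*(k_*mid+o);d=d+k_*n_;d/=np.linalg.norm(d)
    t=(P-mu)@d
    ctr=mu+d*(t.min()+t.max())/2
    print(name or "spanner","ctr",ctr.round(1),"len",np.ptp(t).round(1),"axis",round(np.degrees(np.arctan2(d[1],d[0]))%180,1),"shank w",np.round(np.median(ws),1),"rect",np.round([cx,cy,w,h,a],1),st[k])
    return ctr
E
python3 - <<'E'
from m import *
c=np.load("w1.npy",allow_pickle=True).item()
hsv=cv2.cvtColor(c["frame"],cv2.COLOR_BGR2HSV);print([hsv[p].tolist() for p in((60,321),(80,260),(180,320),(180,280))])
ctr=spanner(c,(295,0,345,232))
H,S,V=[hsv[...,i].astype(int) for i in range(3)]
print(blobs(c,(H>95)&(H<125)&(S>100),(120,120,240,230),.019))
go(ctr,6,10.2)
E
```

```text
[[12, 40, 191], [22, 49, 244], [12, 42, 90], [17, 72, 148]]
spanner ctr [ 507.6 -140.7] len 176.5 axis 99.7 shank w 37.6 rect [ 507.1 -140.8   42.   176.2   10.1] [ 295    0   50  232 7922]
[(array([607.9, -82.4,  50.2,  54.7,  23.9]), (147, 144, 69, 65))]
t2.95 tcp [493.7 -64.7 177.6] yaw -169.9 w 60.0 j [ 11.  13. -22.   0. -55.  -1.]
 az -0.1  shift [7.720e+01 1.000e-01 1.717e+02]  alt az 179.9 tilt az [ 0.002  0.    -1.   ]
```

```bash
python3 - <<'E'
from m import *
c=np.load("w1.npy",allow_pickle=True).item()
for th,v in((56,215),(50,205)): ctr=spanner(c,(295,0,345,232),thr=th,vmax=v)
go(ctr,6,9.9)
E
```

```text
spanner ctr [ 506.5 -139.3] len 172.9 axis 99.5 shank w 7.9 rect [ 503.9 -139.5   33.   173.1   11.2] [ 304    5   41  227 3157]
spanner ctr [ 506.4 -138. ] len 170.3 axis 99.4 shank w 7.6 rect [ 503.6 -138.4   33.   170.8   11.2] [ 304    9   41  223 2947]
t2.95 tcp [493.7 -64.7 177.6] yaw -169.9 w 60.0 j [ 11.  13. -22.   0. -55.  -1.]
 az 0.2  shift [ 74.3   0.5 171.7]  alt az -179.8 tilt az [ 0.002  0.    -1.   ]
```

play_rows(steps=[{"ax": 0,"ay": 0,"az": 0.2,"dx": 36,"dy": 0,"dz": 20,"claw": 50},{"ax": 0,"ay": 0,"az": 0,"dx": 37,"dy": 0.5,"dz": 30,"claw": 40},{"ax": 0,"ay": 0,"az": 0,"dx": 0,"dy": 0,"dz": 40,"claw": 40},{"ax": 0,"ay": 0,"az": 0,"dx": 0,"dy": 0,"dz": 35,"claw": 40},{"ax": 0,"ay": 0,"az": 0,"dx": 0,"dy": 0,"dz": 20,"claw": 40},{"ax": 0,"ay": 0,"az": 0,"dx": 0,"dy": 0,"dz": 11,"claw": 40},{"ax": 0,"ay": 0,"az": 0,"dx": 0,"dy": 0,"dz": 6,"claw": 40},{"ax": 0,"ay": 0,"az": 0,"dx": 0,"dy": 0,"dz": 0,"claw": 40},{"ax": 0,"ay": 0,"az": 0,"dx": 0,"dy": 0,"dz": 0,"claw": 40}])

```text
time_s: 3.85
tcp_pos: [0.5068, -0.136, 0.0157]
ee_rot: [[0.173, -0.985, 0.003], [-0.985, -0.173, -0.0], [0.001, -0.003, -1.0]]
wrist_force: [-0.9, -0.2, 0.4]
gripper_width: 0.46
gripper_force: 0.0
```

play_rows(steps=[{"ax": 0,"ay": 0,"az": 0,"dx": 0,"dy": 0,"dz": 0,"claw": 0},{"ax": 0,"ay": 0,"az": 0,"dx": 0,"dy": 0,"dz": 0,"claw": 0},{"ax": 0,"ay": 0,"az": 0,"dx": 0,"dy": 0,"dz": 0,"claw": 0},{"ax": 0,"ay": 0,"az": 0,"dx": 0,"dy": 0,"dz": 0,"claw": 0},{"ax": 0,"ay": 0,"az": 0,"dx": 0,"dy": 0,"dz": 0,"claw": 0},{"ax": 0,"ay": 0,"az": 0,"dx": 0,"dy": 0,"dz": 0,"claw": 0},{"ax": 0,"ay": 0,"az": 0,"dx": 0,"dy": 0,"dz": 0,"claw": 0},{"ax": 0,"ay": 0,"az": 0,"dx": 0,"dy": 0,"dz": 0,"claw": 0}])

```text
time_s: 4.65
tcp_pos: [0.5057, -0.1358, 0.0146]
ee_rot: [[0.173, -0.985, -0.0], [-0.985, -0.173, 0.0], [-0.0, 0.0, -1.0]]
wrist_force: [-0.6, 0.4, 2.5]
gripper_width: 0.1
gripper_force: 30.0
```

play_rows(steps=[{"ax": 0,"ay": 0,"az": 0,"dx": 0,"dy": 0,"dz": -20,"claw": 0},{"ax": 0,"ay": 0,"az": 0,"dx": 0,"dy": 0,"dz": -40,"claw": 0},{"ax": 0,"ay": 0,"az": 0,"dx": 0,"dy": 0,"dz": -45,"claw": 0},{"ax": 0,"ay": 0,"az": 0,"dx": 0,"dy": 0,"dz": -45,"claw": 0},{"ax": 0,"ay": 0,"az": 0,"dx": 0,"dy": 0,"dz": -45,"claw": 0},{"ax": 0,"ay": 0,"az": 0,"dx": 0,"dy": 0,"dz": -40,"claw": 0},{"ax": 0,"ay": 0,"az": 0,"dx": -44,"dy": -8.7,"dz": 0,"claw": 0},{"ax": 0,"ay": 0,"az": 0,"dx": -44,"dy": -8.7,"dz": 0,"claw": 0},{"ax": 0,"ay": 0,"az": 0,"dx": -44,"dy": -8.7,"dz": 0,"claw": 0},{"ax": 0,"ay": 0,"az": 0,"dx": -44,"dy": -8.7,"dz": 0,"claw": 0},{"ax": 0,"ay": 0,"az": 0,"dx": -44,"dy": -8.7,"dz": 0,"claw": 0},{"ax": 0,"ay": 0,"az": 0,"dx": -44,"dy": -8.7,"dz": 0,"claw": 0},{"ax": 0,"ay": 0,"az": 0,"dx": -44,"dy": -8.7,"dz": 0,"claw": 0},{"ax": 0,"ay": 0,"az": 0,"dx": -44,"dy": -8.7,"dz": 0,"claw": 0},{"ax": 0,"ay": 0,"az": 0,"dx": -44,"dy": -8.7,"dz": 0,"claw": 0},{"ax": 0,"ay": 0,"az": 0,"dx": -44,"dy": -8.7,"dz": 0,"claw": 0},{"ax": 0,"ay": 0,"az": 0,"dx": -44,"dy": -8.7,"dz": 0,"claw": 0},{"ax": 0,"ay": 0,"az": 0,"dx": -44,"dy": -8.7,"dz": 0,"claw": 0},{"ax": 0,"ay": 0,"az": 0,"dx": -44,"dy": -8.7,"dz": 0,"claw": 0},{"ax": 0,"ay": 0,"az": 0,"dx": -44,"dy": -8.7,"dz": 0,"claw": 0}])

```text
time_s: 6.65
tcp_pos: [0.5186, 0.4936, 0.2485]
ee_rot: [[0.173, -0.985, -0.001], [-0.985, -0.173, -0.001], [0.001, 0.001, -1.0]]
wrist_force: [1.7, -0.8, -0.7]
gripper_width: 0.098
gripper_force: 30.0
```

play_rows(steps=[{"ax": 0,"ay": 0,"az": 4.4,"dx": 0,"dy": 0,"dz": 0,"claw": 0},{"ax": 0,"ay": 0,"az": 4.5,"dx": 0,"dy": 0,"dz": 0,"claw": 0},{"ax": 0,"ay": 0,"az": 0,"dx": 0,"dy": 0,"dz": 0,"claw": 0},{"ax": 0,"ay": 0,"az": 0,"dx": 0,"dy": 0,"dz": 0,"claw": 0},{"ax": 0,"ay": 0,"az": 0,"dx": 0,"dy": 0,"dz": 0,"claw": 0}])

```text
time_s: 7.15
tcp_pos: [0.5192, 0.4916, 0.2495]
ee_rot: [[0.019, -1.0, -0.0], [-1.0, -0.019, -0.0], [0.0, 0.0, -1.0]]
wrist_force: [0.8, -0.0, -0.8]
gripper_width: 0.101
gripper_force: 30.0
```

```bash
python3 - <<'E'
from m import *
go((570,414),19,1.1)
c=capture("wrist");np.save("w2.npy",c,allow_pickle=True);cv2.imwrite("pics/w2.png",c["frame"])
E
```

```text
t7.15 tcp [519.2 491.6 249.5] yaw -178.9 w 8.8 j [ 56.  31.  16.  -0. -76. -55.]
 az 0.0  shift [ 78.5 -49.4 230.5]  alt az -180.0 tilt az [-0. -0. -1.]
```

View pics/w2.png

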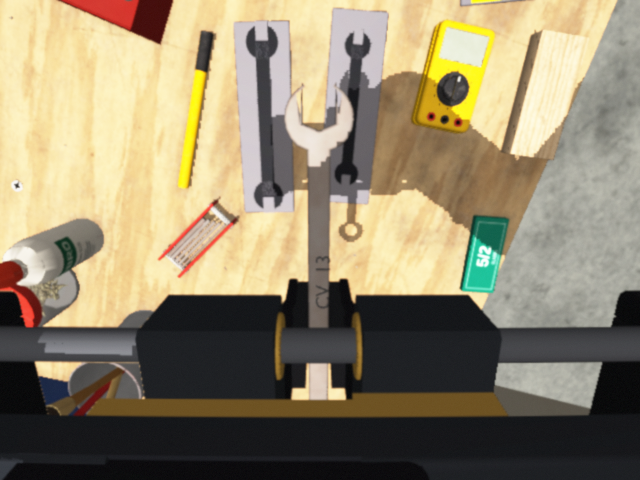

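```bash
cat > meas.py <<'E'
from m import *
def mark(c,roi,name,vmax=70,z=.004):
    V=c["frame"].max(2);x0,y0,x1,y1=roi
    M=np.zeros(V.shape,np.uint8);M[y0:y1,x0:x1]=(V[y0:y1,x0:x1]<vmax)*255
    l,st=cv2.connectedComponentsWithStats(M)[1:3];k=1+np.argmax(st[1:,4]);v,u=np.nonzero(l==k)
    P=(onplane(c,np.c_[u,v],z)[:,:2]*1000).astype(np.float32);(a,b),(w,h),g=cv2.minAreaRect(P)
    mu=P.mean(0);d=np.linalg.svd(P-mu,full_matrices=False)[2][0]
    print(name,"rect",np.round([a,b,w,h,g],1),"centroid",mu.round(1),"axis",round(np.degrees(np.arctan2(d[1],d[0]))%180,2),st[k])
def pad(c,roi,name,z=.004,smax=45):
    hsv=cv2.cvtColor(c["frame"],cv2.COLOR_BGR2HSV)
    for b in blobs(c,hsv[...,1]<smax,roi,z,1500): print(name,*b)
E
python3 - <<'E'
from meas import *
c=np.load("w2.npy",allow_pickle=True).item()
hsv=cv2.cvtColor(c["frame"],cv2.COLOR_BGR2HSV);print([hsv[p].tolist() for p in((60,245),(60,225),(150,250),(80,265),(100,355),(150,335),(130,360),(110,330),(230,319))])
mark(c,(236,20,285,210),"large");mark(c,(330,20,375,190),"small")
pad(c,(225,10,300,220),"padL")
# held spanner
s=sense();R=np.array(s["ee_rot"]);p=np.array(s["tcp_pos"])
P=onplane(c,[(303,85),(341,85),(310,200),(328,200),(309,270),(329,270)],p[2]-.0086)
print("held in tool mm",((P-p)@R*1000).round(1))
E
```

```text
[[165, 10, 208], [23, 68, 251], [158, 10, 213], [135, 16, 65], [120, 36, 28], [158, 10, 103], [158, 10, 102], [156, 12, 103], [13, 34, 121]]
large rect [572.2 423.6  17.9 145.7   6.1] centroid [571.7 415.5] axis 94.62 [ 257   52   26  154 1330]
small rect [493.  413.   22.4 117.5   1.1] centroid [489.5 418.4] axis 86.79 [ 335   58   26  126 1174]
padL [569.1 413.8  58.9 179.4  91.7] (234, 21, 66, 192)
held in tool mm [[92.  -6.4  8.6]
 [92.   8.   8.6]
 [47.8 -4.   8.6]
 [47.8  3.4  8.6]
 [17.  -4.6  8.6]
 [17.   4.   8.6]]
```

```bash
python3 - <<'E'
from meas import *
c=np.load("w2.npy",allow_pickle=True).item()
mark(c,(236,20,290,210),"large",100);mark(c,(330,20,375,190),"small",85)
hsv=cv2.cvtColor(c["frame"],cv2.COLOR_BGR2HSV)
s=sense();R=np.array(s["ee_rot"]);p=np.array(s["tcp_pos"])
uv=np.array([(u,v) for v in range(60,275) for u in range(270,370)]);D=c["range_z"][uv[:,1],uv[:,0]]
k=(D>0)&(D<.30);uv=uv[k]
P=(onplane(c,uv,p[2]-.0086)-p)@R*1000
print(len(P),"tip x",P[:,0].max(),"z",np.median(((ray(c,uv)*D[k][:,None]+c["xyz"]-p)@R)[:,2]))
for a in range(15,95,10):
    q=P[abs(P[:,0]-a)<2][:,1];print(a,q.min().round(1),q.max().round(1))
E
```

```text
large rect [572.3 413.3  29.2 167.9   1.5] centroid [572.6 409.8] axis 92.06 [ 247   27   37  180 2701]
small rect [489.8 403.2 138.8  24.6  87.8] centroid [488.8 403.4] axis 87.09 [ 334   34   36  151 1684]
5017 tip x 93.1024585373731 z 0.008928568345096246
15 -5.1 4.1
25 -5.0 4.0
35 -4.9 3.9
45 -4.8 4.2
55 -4.8 4.2
65 -4.7 4.1
75 -13.2 12.2
85 -13.4 12.4
```

play_rows(steps=[{"ax": 0,"ay": 0,"az": -0.2,"dx": 36.3,"dy": -25.3,"dz": 0,"claw": 0},{"ax": 0,"ay": 0,"az": 0,"dx": 36.3,"dy": -25.3,"dz": 20,"claw": 0},{"ax": 0,"ay": 0,"az": 0,"dx": 0,"dy": 0,"dz": 40,"claw": 0},{"ax": 0,"ay": 0,"az": 0,"dx": 0,"dy": 0,"dz": 40,"claw": 0},{"ax": 0,"ay": 0,"az": 0,"dx": 0,"dy": 0,"dz": 40,"claw": 0},{"ax": 0,"ay": 0,"az": 0,"dx": 0,"dy": 0,"dz": 40,"claw": 0},{"ax": 0,"ay": 0,"az": 0,"dx": 0,"dy": 0,"dz": 25,"claw": 0},{"ax": 0,"ay": 0,"az": 0,"dx": 0,"dy": 0,"dz": 15,"claw": 0},{"ax": 0,"ay": 0,"az": 0,"dx": 0,"dy": 0,"dz": 0,"claw": 0},{"ax": 0,"ay": 0,"az": 0,"dx": 0,"dy": 0,"dz": 0,"claw": 0},{"ax": 0,"ay": 0,"az": 0,"dx": 0,"dy": 0,"dz": 0,"claw": 0}])

```text
time_s: 8.3
tcp_pos: [0.5723, 0.4215, 0.032]
ee_rot: [[0.023, -1.0, 0.003], [-1.0, -0.023, 0.003], [-0.003, -0.003, -1.0]]
wrist_force: [0.4, -0.2, -0.6]
gripper_width: 0.098
gripper_force: 30.0
```

```bash
python3 - <<'E'
from m import *
go((571,420),19,1.3);s=sense();print(s["wrist_force"])
E
```

```text
t8.30 tcp [572.3 421.5  32. ] yaw -178.7 w 8.6 j [ 49.  40.   1.   0. -50. -48.]
 az -0.0  shift [ 1.5  1.4 13. ]  alt az 180.0 tilt az [ 0.003  0.003 -1.   ]
[ 0.36901182 -0.16812641 -0.61881911]
```

play_rows(steps=[{"ax": 0,"ay": 0,"az": 0,"dx": 1,"dy": 1,"dz": 6,"claw": 0},{"ax": 0,"ay": 0,"az": 0,"dx": 0,"dy": 0,"dz": 4,"claw": 0},{"ax": 0,"ay": 0,"az": 0,"dx": 0,"dy": 0,"dz": 2.7,"claw": 0},{"ax": 0,"ay": 0,"az": 0,"dx": 0,"dy": 0,"dz": 0,"claw": 0},{"ax": 0,"ay": 0,"az": 0,"dx": 0,"dy": 0,"dz": 0,"claw": 0}])

```text
time_s: 8.8
tcp_pos: [0.5701, 0.4194, 0.0186]
ee_rot: [[0.023, -1.0, 0.0], [-1.0, -0.023, -0.0], [0.0, -0.0, -1.0]]
wrist_force: [-3.5, -1.6, 7.0]
gripper_width: 0.102
gripper_force: 30.0
```

play_rows(steps=[{"ax": 0,"ay": 0,"az": 0,"dx": 0,"dy": 0,"dz": 0,"claw": 12},{"ax": 0,"ay": 0,"az": 0,"dx": 0,"dy": 0,"dz": 0,"claw": 25},{"ax": 0,"ay": 0,"az": 0,"dx": 0,"dy": 0,"dz": 0,"claw": 40},{"ax": 0,"ay": 0,"az": 0,"dx": 0,"dy": 0,"dz": 0,"claw": 40},{"ax": 0,"ay": 0,"az": 0,"dx": 0,"dy": 0,"dz": -20,"claw": 40},{"ax": 0,"ay": 0,"az": 0,"dx": 0,"dy": 0,"dz": -40,"claw": 40},{"ax": 0,"ay": 0,"az": 0,"dx": 0,"dy": 0,"dz": -45,"claw": 40},{"ax": 0,"ay": 0,"az": 0,"dx": -20,"dy": 10,"dz": -45,"claw": 40},{"ax": 0,"ay": 0,"az": 0,"dx": -40,"dy": 20,"dz": -40,"claw": 40},{"ax": 0,"ay": 0,"az": 0,"dx": -30,"dy": 20,"dz": -40,"claw": 40},{"ax": 0,"ay": 0,"az": 0,"dx": 0,"dy": 0,"dz": 0,"claw": 40},{"ax": 0,"ay": 0,"az": 0,"dx": 0,"dy": 0,"dz": 0,"claw": 40},{"ax": 0,"ay": 0,"az": 0,"dx": 0,"dy": 0,"dz": 0,"claw": 40}])

```text
time_s: 10.1
tcp_pos: [0.5225, 0.4987, 0.2347]
ee_rot: [[0.022, -1.0, -0.003], [-1.0, -0.022, -0.003], [0.003, 0.003, -1.0]]
wrist_force: [-0.1, 0.0, -0.4]
gripper_width: 0.458
gripper_force: 0.0
```

```bash
python3 - <<'E'
from meas import *
go((480,-388),240,10)
c=capture("wrist");np.save("w3.npy",c,allow_pickle=True);cv2.imwrite("pics/w3.png",c["frame"])
E
```

```text
t10.10 tcp [522.5 498.7 234.7] yaw -178.8 w 39.9 j [ 56.  32.  17.  -0. -75. -55.]
 az -8.8  shift [865.8 195.8  -2.4]  alt az 171.2 tilt az [-0.003 -0.003 -1.   ]
```

View pics/w3.png

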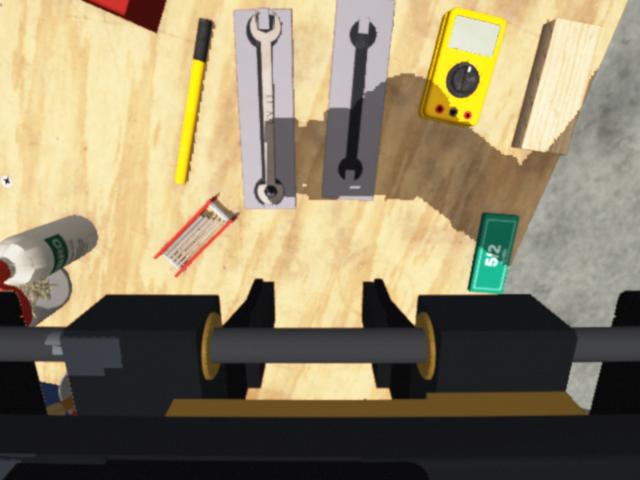

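The long spanner now lies on its pad over its mark, jaw at (264,15) and ring end at (270,192). I'll measure it, along with the small pad and the meter.

```bash
python3 - <<'E'
from meas import *
c=np.load("w3.npy",allow_pickle=True).item();f=c["frame"]
hsv=cv2.cvtColor(f,cv2.COLOR_BGR2HSV);S=hsv[...,1];V=hsv[...,2];H=hsv[...,0]
pad(c,(225,2,300,220),"padL",smax=40);pad(c,(320,0,400,210),"padS",smax=50)
mark(c,(330,5,385,182),"small",85)
cv2.imwrite("pics/z3.png",cv2.resize(f[0:215,225:310],None,fx=2.7,fy=2.7,interpolation=2))
print(blobs(c,(H>20)&(H<36)&(S>150)&(V>60),(410,0,515,135),.024,500))
for z in (.004,):
  print(onplane(c,[(250,17),(278,14),(264,205),(234,9),(291,8),(245,209),(296,207)],z).round(4)[:,:2])
E
```

```text
padL [573.  413.2  51.2 178.9  91.4] (234, 8, 62, 201)
padS [489.4 402.6  51.1 178.3  87. ] (322, 0, 73, 201)
small rect [488.5 403.  139.5  25.3  86.4] centroid [489.3 404.6] axis 86.98 [ 337   22   39  159 2129]
[(array([401.4, 371.8,  54.9,  91.6,  79.6]), (419, 7, 88, 120))]
[[0.586  0.3311]
 [0.5613 0.3283]
 [0.5763 0.4996]
 [0.5999 0.325 ]
 [0.5499 0.3233]
 [0.5954 0.5041]
 [0.5444 0.501 ]]
```

View pics/z3.png

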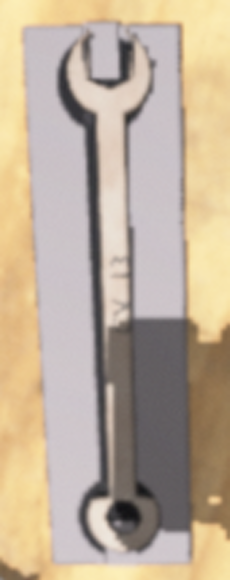

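```bash
cat >> meas.py <<'E'
def spon(c,roi,name,z=.010):
    "spanner lying on a pad: warm hue against grey pad"
    hsv=cv2.cvtColor(c["frame"],cv2.COLOR_BGR2HSV).astype(int);m=(hsv[...,0]<28)&(hsv[...,1]>20)&(hsv[...,2]>55)
    x0,y0,x1,y1=roi;M=np.zeros(m.shape,np.uint8);M[y0:y1,x0:x1]=m[y0:y1,x0:x1]
    l,st=cv2.connectedComponentsWithStats(M)[1:3];k=1+np.argmax(st[1:,4]);v,u=np.nonzero(l==k)
    P=onplane(c,np.c_[u,v],z)[:,:2]*1000;print(name,st[k])
    y=P[:,1];ym=(y.min()+y.max())/2;print(" len ends",y.min().round(1),y.max().round(1),"mid",ym.round(1))
    Y=np.arange(ym-45,ym+46,10);X=[]
    for b in Y:
        q=P[abs(y-b)<3,0];X.append((q.min()+q.max())/2);print("  ",b.round(),q.min().round(1),q.max().round(1))
    k,o=np.polyfit(Y,X,1);print(" x at mid",round(k*ym+o,1),"axis",round(90-np.degrees(np.arctan(k)),2))
E
python3 - <<'E'
from meas import *
c=np.load("w3.npy",allow_pickle=True).item()
spon(c,(241,5,288,206),"L")
E
```

```text
L [ 249   11   35  193 2486]
 len ends 327.7 496.3 mid 412.0
   367.0 567.1 576.9
   377.0 567.2 576.3
   387.0 566.4 576.4
   397.0 565.7 575.7
   407.0 565.7 575.9
   417.0 565.8 575.1
   427.0 565.9 575.3
   437.0 565.1 574.5
   447.0 565.2 575.6
   457.0 565.3 574.9
 x at mid 570.8 axis 91.24
```

play_rows(steps=[{"ax": 0,"ay": 0,"az": -4.7,"dx": 0,"dy": 0,"dz": 0,"claw": 40},{"ax": 0,"ay": 0,"az": -4.8,"dx": 0,"dy": 0,"dz": 0,"claw": 40},{"ax": 0,"ay": 0,"az": 0,"dx": 44,"dy": 10.7,"dz": 0,"claw": 40},{"ax": 0,"ay": 0,"az": 0,"dx": 44,"dy": 10.7,"dz": 0,"claw": 40},{"ax": 0,"ay": 0,"az": 0,"dx": 44,"dy": 10.7,"dz": 0,"claw": 40},{"ax": 0,"ay": 0,"az": 0,"dx": 44,"dy": 10.7,"dz": 0,"claw": 40},{"ax": 0,"ay": 0,"az": 0,"dx": 44,"dy": 10.7,"dz": 0,"claw": 40},{"ax": 0,"ay": 0,"az": 0,"dx": 44,"dy": 10.7,"dz": 0,"claw": 40},{"ax": 0,"ay": 0,"az": 0,"dx": 44,"dy": 10.7,"dz": 0,"claw": 40},{"ax": 0,"ay": 0,"az": 0,"dx": 44,"dy": 10.7,"dz": 0,"claw": 40},{"ax": 0,"ay": 0,"az": 0,"dx": 44,"dy": 10.7,"dz": 0,"claw": 40},{"ax": 0,"ay": 0,"az": 0,"dx": 44,"dy": 10.7,"dz": 0,"claw": 40},{"ax": 0,"ay": 0,"az": 0,"dx": 44,"dy": 10.7,"dz": 0,"claw": 40},{"ax": 0,"ay": 0,"az": 0,"dx": 44,"dy": 10.7,"dz": 0,"claw": 40},{"ax": 0,"ay": 0,"az": 0,"dx": 44,"dy": 10.7,"dz": 0,"claw": 40},{"ax": 0,"ay": 0,"az": 0,"dx": 44,"dy": 10.7,"dz": 0,"claw": 40},{"ax": 0,"ay": 0,"az": 0,"dx": 44,"dy": 10.7,"dz": 0,"claw": 40},{"ax": 0,"ay": 0,"az": 0,"dx": 44,"dy": 10.7,"dz": 0,"claw": 40},{"ax": 0,"ay": 0,"az": 0,"dx": 44,"dy": 10.7,"dz": 0,"claw": 40},{"ax": 0,"ay": 0,"az": 0,"dx": 44,"dy": 10.7,"dz": 0,"claw": 40}])

```text
time_s: 12.15
tcp_pos: [0.4803, -0.3169, 0.2357]
ee_rot: [[0.185, -0.983, -0.002], [-0.983, -0.185, 0.001], [-0.002, 0.002, -1.0]]
wrist_force: [0.7, 1.1, 0.2]
gripper_width: 0.464
gripper_force: 0.0
```

play_rows(steps=[{"ax": 0,"ay": 0,"az": 0,"dx": 0,"dy": 0,"dz": 30,"claw": 40},{"ax": 0,"ay": 0,"az": 0,"dx": 0,"dy": 0,"dz": 30,"claw": 40},{"ax": 0,"ay": 0,"az": 0,"dx": 0,"dy": 0,"dz": 0,"claw": 40},{"ax": 0,"ay": 0,"az": 0,"dx": 0,"dy": 0,"dz": 0,"claw": 40},{"ax": 0,"ay": 0,"az": 0,"dx": 0,"dy": 0,"dz": 0,"claw": 40},{"ax": 0,"ay": 0,"az": 0,"dx": 0,"dy": 0,"dz": 0,"claw": 40}])

```text
time_s: 12.75
tcp_pos: [0.4828, -0.3147, 0.1789]
ee_rot: [[0.187, -0.982, 0.003], [-0.982, -0.187, -0.001], [0.002, -0.003, -1.0]]
wrist_force: [0.8, -1.5, 0.5]
gripper_width: 0.458
gripper_force: 0.0
```

```bash
python3 - <<'E'
from meas import *
go((480,-388),15.5,10.7)
c=capture("wrist");np.save("w4.npy",c,allow_pickle=True);cv2.imwrite("pics/w4.png",c["frame"])
f=c["frame"];d=c["range_z"]
uv=np.array([(u,v) for v in range(0,290,2) for u in range(0,640,2)]);D=d[uv[:,1],uv[:,0]]
P=(ray(c,uv)*D[:,None]+c["xyz"]);k=(D>0)&(P[:,2]>.05)&(P[:,1]>-.47);Q=P[k];print(len(Q),[(a.round(3),b.round(3)) for a,b in zip(Q.min(0),Q.max(0))] if len(Q) else 0)
E
```

```text
t12.75 tcp [ 482.8 -314.7  178.9] yaw -169.2 w 39.9 j [-17.  20. -12.   0. -58.  28.]
 az 0.1  shift [ 71.2  16.8 163.4]  alt az -179.9 tilt az [ 0.003 -0.001 -1.   ]
8695 [(np.float64(0.457), np.float64(0.684)), (np.float64(-0.454), np.float64(-0.231)), (np.float64(0.05), np.float64(0.177))]
```

View pics/w4.png

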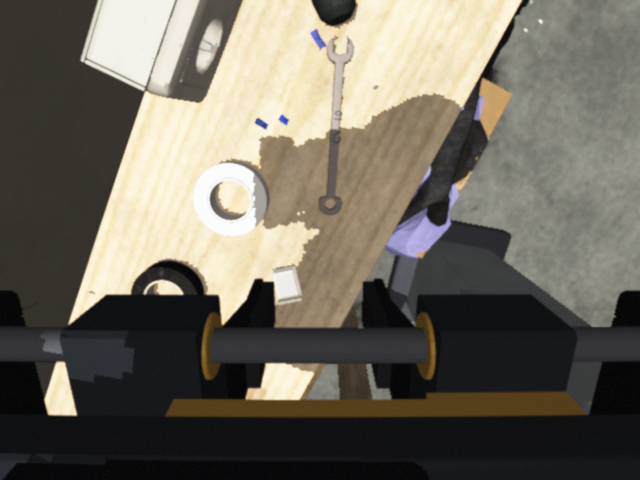

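The small spanner runs from (340,40) to (330,215). The block's corner is at about (207,100), the white roll at (232,200), and screwdriver tips sit near the jaw.

```bash
python3 - <<'E'
from meas import *
c=np.load("w4.npy",allow_pickle=True).item();d=c["range_z"]
uv=np.array([(u,v) for v in range(0,108) for u in range(80,245)]);D=d[uv[:,1],uv[:,0]]
P=(ray(c,uv)*D[:,None]+c["xyz"]);Q=P[(D>0)&(P[:,2]>.045)]
print("block",Q.min(0).round(3),Q.max(0).round(3),"corner near",Q[Q[:,1].argmax()].round(3),Q[Q[:,0].argmin()].round(3))
hsv=cv2.cvtColor(c["frame"],cv2.COLOR_BGR2HSV);print([hsv[p].tolist() for p in((80,338),(80,360),(170,333),(170,350),(205,319))])
for a in ((56,215),(50,205)): ctr=spanner(c,(318,35,358,220),thr=a[0],vmax=a[1])
go(ctr,15.5,10.7)
R=np.array(sense()["ee_rot"]);p=np.array(sense()["tcp_pos"])
cc=np.array([*ctr/1000,.0155]);print("block in tool about grasp: x",((Q-cc)@R)[:,0].min(),"y",((Q-cc)@R)[:,1].max())
T=(Q-cc)@R;print("closest within |x|<.045:",T[abs(T[:,0])<.045].shape, T[T[:,1]>-.10][:,:2].min(0) if (T[:,1]>-.10).any() else "none in y<.1")
E
```

```text
block [ 0.57  -0.456  0.045] [ 0.647 -0.374  0.105] corner near [ 0.646 -0.374  0.076] [ 0.57  -0.452  0.053]
[[13, 26, 206], [22, 40, 248], [14, 35, 96], [16, 78, 138], [13, 46, 100]]
spanner ctr [ 484.5 -388.1] len 136.9 axis 97.6 shank w 6.7 rect [ 484.1 -388.1   26.6  136.3   11.2] [ 318   38   36  177 1788]
spanner ctr [ 484.4 -387.5] len 135.5 axis 97.6 shank w 6.2 rect [ 484.  -387.6   23.   135.6    9.4] [ 319   39   35  176 1565]
t12.80 tcp [ 482.7 -314.6  178.7] yaw -169.2 w 40.2 j [-17.  20. -12.   0. -58.  28.]
 az 0.1  shift [ 71.7  12.3 163.2]  alt az -179.9 tilt az [ 0.003 -0.001 -1.   ]
block in tool about grasp: x 0.01707427565007661 y -0.07152767290897197
closest within |x|<.045: (4897, 3) [ 0.02450421 -0.09999929]
```

```bash
python3 - <<'E'
from meas import *
go((480.8,-358.3),15.5,7.5)
c=np.load("w4.npy",allow_pickle=True).item();d=c["range_z"]
uv=np.array([(u,v) for v in range(0,108) for u in range(80,245)]);D=d[uv[:,1],uv[:,0]]
P=(ray(c,uv)*D[:,None]+c["xyz"]);Q=P[(D>0)&(P[:,2]>.045)]
a=np.radians(187.5);y=np.array([np.cos(a),np.sin(a)]);x=np.array([-y[1],y[0]])
q=Q[:,:2]-[.4808,-.3583];X,Y=q@x,q@y;k=abs(Y)<.105;print("min tool x of block within body span",X[k].min() if k.any() else None, "need >.0375")
E
```

```text
t12.80 tcp [ 482.7 -314.6  178.7] yaw -169.2 w 40.2 j [-17.  20. -12.   0. -58.  28.]
 az 3.3  shift [ 42.9   8.  163.2]  alt az -176.7 tilt az [ 0.003 -0.001 -1.   ]
min tool x of block within body span 0.04521186573117738 need >.0375
```

play_rows(steps=[{"ax": 0,"ay": 0,"az": 3.3,"dx": 0,"dy": 0,"dz": 0,"claw": 35},{"ax": 0,"ay": 0,"az": 0,"dx": 43,"dy": 8,"dz": 0,"claw": 35},{"ax": 0,"ay": 0,"az": 0,"dx": 0,"dy": 0,"dz": 30,"claw": 35},{"ax": 0,"ay": 0,"az": 0,"dx": 0,"dy": 0,"dz": 40,"claw": 35},{"ax": 0,"ay": 0,"az": 0,"dx": 0,"dy": 0,"dz": 40,"claw": 35},{"ax": 0,"ay": 0,"az": 0,"dx": 0,"dy": 0,"dz": 25,"claw": 35},{"ax": 0,"ay": 0,"az": 0,"dx": 0,"dy": 0,"dz": 15,"claw": 35},{"ax": 0,"ay": 0,"az": 0,"dx": 0,"dy": 0,"dz": 7,"claw": 35},{"ax": 0,"ay": 0,"az": 0,"dx": 0,"dy": 0,"dz": 0,"claw": 35},{"ax": 0,"ay": 0,"az": 0,"dx": 0,"dy": 0,"dz": 0,"claw": 35},{"ax": 0,"ay": 0,"az": 0,"dx": 0,"dy": 0,"dz": 0,"claw": 35}])

```text
time_s: 13.9
tcp_pos: [0.4805, -0.3586, 0.0216]
ee_rot: [[0.13, -0.991, 0.003], [-0.991, -0.13, -0.001], [0.002, -0.002, -1.0]]
wrist_force: [0.1, 0.7, -0.2]
gripper_width: 0.404
gripper_force: 0.0
```

```bash
python3 - <<'E'
from meas import *
go((480.8,-358.3),15.5,7.5);print(sense()["wrist_force"])
E
```

```text
t13.90 tcp [ 480.5 -358.6   21.6] yaw -172.5 w 35.1 j [-21.  33. -17.   0. -40.  29.]
 az -0.0  shift [-0.3 -0.3  6.1]  alt az 180.0 tilt az [ 0.003 -0.001 -1.   ]
[ 0.13554389  0.71668374 -0.17111711]
```

play_rows(steps=[{"ax": 0,"ay": 0,"az": 0,"dx": 0,"dy": 0,"dz": 4,"claw": 35},{"ax": 0,"ay": 0,"az": 0,"dx": 0,"dy": 0,"dz": 2,"claw": 35},{"ax": 0,"ay": 0,"az": 0,"dx": 0,"dy": 0,"dz": 0,"claw": 0},{"ax": 0,"ay": 0,"az": 0,"dx": 0,"dy": 0,"dz": 0,"claw": 0},{"ax": 0,"ay": 0,"az": 0,"dx": 0,"dy": 0,"dz": 0,"claw": 0},{"ax": 0,"ay": 0,"az": 0,"dx": 0,"dy": 0,"dz": 0,"claw": 0},{"ax": 0,"ay": 0,"az": 0,"dx": 0,"dy": 0,"dz": 0,"claw": 0},{"ax": 0,"ay": 0,"az": 0,"dx": 0,"dy": 0,"dz": 0,"claw": 0},{"ax": 0,"ay": 0,"az": 0,"dx": 0,"dy": 0,"dz": 0,"claw": 0},{"ax": 0,"ay": 0,"az": 0,"dx": 0,"dy": 0,"dz": 0,"claw": 0}])

```text
time_s: 14.9
tcp_pos: [0.4799, -0.3584, 0.0145]
ee_rot: [[0.13, -0.991, 0.001], [-0.991, -0.13, -0.0], [0.001, -0.001, -1.0]]
wrist_force: [-1.5, -0.1, 5.2]
gripper_width: 0.073
gripper_force: 30.7
```

play_rows(steps=[{"ax": 0,"ay": 0,"az": 0,"dx": 0,"dy": 0,"dz": -20,"claw": 0},{"ax": 0,"ay": 0,"az": 0,"dx": 0,"dy": 0,"dz": -40,"claw": 0},{"ax": 0,"ay": 0,"az": 0,"dx": 0,"dy": 0,"dz": -45,"claw": 0},{"ax": 0,"ay": 0,"az": 0,"dx": 0,"dy": 0,"dz": -45,"claw": 0},{"ax": 0,"ay": 0,"az": 0,"dx": 0,"dy": 0,"dz": -45,"claw": 0},{"ax": 0,"ay": 0,"az": 0,"dx": -20,"dy": -2.7,"dz": -40,"claw": 0},{"ax": 0,"ay": 0,"az": 0,"dx": -44,"dy": -6,"dz": 0,"claw": 0},{"ax": 0,"ay": 0,"az": 0,"dx": -44,"dy": -6,"dz": 0,"claw": 0},{"ax": 0,"ay": 0,"az": 0,"dx": -44,"dy": -6,"dz": 0,"claw": 0},{"ax": 0,"ay": 0,"az": 0,"dx": -44,"dy": -6,"dz": 0,"claw": 0},{"ax": 0,"ay": 0,"az": 0,"dx": -44,"dy": -6,"dz": 0,"claw": 0},{"ax": 0,"ay": 0,"az": 0,"dx": -44,"dy": -6,"dz": 0,"claw": 0},{"ax": 0,"ay": 0,"az": 0,"dx": -44,"dy": -6,"dz": 0,"claw": 0},{"ax": 0,"ay": 0,"az": 0,"dx": -44,"dy": -6,"dz": 0,"claw": 0},{"ax": 0,"ay": 0,"az": 0,"dx": -44,"dy": -6,"dz": 0,"claw": 0},{"ax": 0,"ay": 0,"az": 0,"dx": -44,"dy": -6,"dz": 0,"claw": 0},{"ax": 0,"ay": 0,"az": 0,"dx": -44,"dy": -6,"dz": 0,"claw": 0},{"ax": 0,"ay": 0,"az": 0,"dx": -44,"dy": -6,"dz": 0,"claw": 0},{"ax": 0,"ay": 0,"az": 0,"dx": -44,"dy": -6,"dz": 0,"claw": 0},{"ax": 0,"ay": 0,"az": 0,"dx": -44,"dy": -6,"dz": 0,"claw": 0}])

```text
time_s: 16.9
tcp_pos: [0.4819, 0.2853, 0.2479]
ee_rot: [[0.13, -0.992, -0.002], [-0.992, -0.13, -0.001], [0.0, 0.002, -1.0]]
wrist_force: [0.8, -0.9, -0.5]
gripper_width: 0.072
gripper_force: 30.0
```

play_rows(steps=[{"ax": 0,"ay": 0,"az": 0,"dx": -44,"dy": -6,"dz": 0,"claw": 0},{"ax": 0,"ay": 0,"az": 0,"dx": -44,"dy": -6,"dz": 0,"claw": 0},{"ax": 0,"ay": 0,"az": 0,"dx": -44,"dy": -6,"dz": 0,"claw": 0},{"ax": 0,"ay": 0,"az": 0,"dx": -44,"dy": -6,"dz": 0,"claw": 0},{"ax": 0,"ay": 0,"az": 5.2,"dx": 0,"dy": 0,"dz": 0,"claw": 0},{"ax": 0,"ay": 0,"az": 5.3,"dx": 0,"dy": 0,"dz": 0,"claw": 0},{"ax": 0,"ay": 0,"az": 0,"dx": 0,"dy": 0,"dz": 0,"claw": 0},{"ax": 0,"ay": 0,"az": 0,"dx": 0,"dy": 0,"dz": 0,"claw": 0},{"ax": 0,"ay": 0,"az": 0,"dx": 0,"dy": 0,"dz": 0,"claw": 0},{"ax": 0,"ay": 0,"az": 0,"dx": 0,"dy": 0,"dz": 0,"claw": 0}])

```text
time_s: 17.9
tcp_pos: [0.4839, 0.461, 0.2491]
ee_rot: [[-0.053, -0.999, -0.0], [-0.999, 0.053, 0.0], [-0.0, 0.0, -1.0]]
wrist_force: [-0.7, 0.4, -0.5]
gripper_width: 0.075
gripper_force: 30.0
```

```bash
python3 - <<'E'
from meas import *
go((489,432.8),19,-3)
c=capture("wrist");np.save("w5.npy",c,allow_pickle=True);cv2.imwrite("pics/w5.png",c["frame"])
s=sense();R=np.array(s["ee_rot"]);p=np.array(s["tcp_pos"])
uv=np.array([(u,v) for v in range(20,275) for u in range(265,375)]);D=c["range_z"][uv[:,1],uv[:,0]]
k=(D>0)&(D<.30);uv=uv[k]
P=(onplane(c,uv,p[2]-.0086)-p)@R*1000
print(len(P),"tip x",P[:,0].max())
for a in range(15,110,8):
    q=P[abs(P[:,0]-a)<2][:,1]
    if len(q): print(a,q.min().round(1),q.max().round(1))
E
```

```text
t17.90 tcp [483.9 461.  249.1] yaw 177.0 w 6.5 j [ 57.  26.   8.  -0. -72. -60.]
 az -0.0  shift [ 27.9  -6.6 230.1]  alt az 180.0 tilt az [-0.  0. -1.]
4254 tip x 100.80816124388785
15 -3.8 2.7
23 -3.7 4.4
31 -3.7 4.3
39 -4.1 4.3
47 -4.0 3.8
55 -4.0 2.9
63 -3.9 2.9
71 -3.9 2.8
79 -3.8 2.8
87 -10.6 9.2
95 -10.6 9.1
```

play_rows(steps=[{"ax": 0,"ay": 0,"az": 0,"dx": 28,"dy": -7.5,"dz": 20,"claw": 0},{"ax": 0,"ay": 0,"az": 0,"dx": 0,"dy": 0,"dz": 45,"claw": 0},{"ax": 0,"ay": 0,"az": 0,"dx": 0,"dy": 0,"dz": 45,"claw": 0},{"ax": 0,"ay": 0,"az": 0,"dx": 0,"dy": 0,"dz": 45,"claw": 0},{"ax": 0,"ay": 0,"az": 0,"dx": 0,"dy": 0,"dz": 35,"claw": 0},{"ax": 0,"ay": 0,"az": 0,"dx": 0,"dy": 0,"dz": 20,"claw": 0},{"ax": 0,"ay": 0,"az": 0,"dx": 0,"dy": 0,"dz": 10,"claw": 0},{"ax": 0,"ay": 0,"az": 0,"dx": 0,"dy": 0,"dz": 0,"claw": 0},{"ax": 0,"ay": 0,"az": 0,"dx": 0,"dy": 0,"dz": 0,"claw": 0},{"ax": 0,"ay": 0,"az": 0,"dx": 0,"dy": 0,"dz": 0,"claw": 0}])

```text
time_s: 18.95
tcp_pos: [0.4907, 0.4339, 0.031]
ee_rot: [[-0.053, -0.999, 0.002], [-0.999, 0.053, 0.003], [-0.003, -0.002, -1.0]]
wrist_force: [-0.2, 0.4, -0.5]
gripper_width: 0.078
gripper_force: 30.0
```

```bash
python3 - <<'E'
from m import *
go((490,432.8),18.8,-3);s=sense();print(s["wrist_force"])
E
```

```text
t18.95 tcp [490.7 433.9  31. ] yaw 177.0 w 6.8 j [ 56.  36.  -8.   0. -46. -59.]
 az -0.0  shift [ 1.2  0.6 12.2]  alt az 180.0 tilt az [ 0.002  0.003 -1.   ]
[-0.24062216  0.39681134 -0.50447824]
```

play_rows(steps=[{"ax": 0,"ay": 0,"az": 0,"dx": 0.5,"dy": 0,"dz": 6,"claw": 0},{"ax": 0,"ay": 0,"az": 0,"dx": 0,"dy": 0,"dz": 4,"claw": 0},{"ax": 0,"ay": 0,"az": 0,"dx": 0,"dy": 0,"dz": 1.8,"claw": 0},{"ax": 0,"ay": 0,"az": 0,"dx": 0,"dy": 0,"dz": 0,"claw": 0},{"ax": 0,"ay": 0,"az": 0,"dx": 0,"dy": 0,"dz": 0,"claw": 0},{"ax": 0,"ay": 0,"az": 0,"dx": 0,"dy": 0,"dz": 0,"claw": 10},{"ax": 0,"ay": 0,"az": 0,"dx": 0,"dy": 0,"dz": 0,"claw": 20},{"ax": 0,"ay": 0,"az": 0,"dx": 0,"dy": 0,"dz": 0,"claw": 30},{"ax": 0,"ay": 0,"az": 0,"dx": 0,"dy": 0,"dz": 0,"claw": 30},{"ax": 0,"ay": 0,"az": 0,"dx": 0,"dy": 0,"dz": -20,"claw": 30},{"ax": 0,"ay": 0,"az": 0,"dx": 0,"dy": 0,"dz": -40,"claw": 40},{"ax": 0,"ay": 0,"az": 0,"dx": 0,"dy": 0,"dz": -45,"claw": 50},{"ax": 0,"ay": 0,"az": 0,"dx": -20,"dy": -5,"dz": -45,"claw": 60},{"ax": 0,"ay": 0,"az": 0,"dx": -20,"dy": -5,"dz": -40,"claw": 80},{"ax": 0,"ay": 0,"az": 0,"dx": -20,"dy": -5,"dz": -30,"claw": 80},{"ax": 0,"ay": 0,"az": 0,"dx": 0,"dy": 0,"dz": 0,"claw": 80},{"ax": 0,"ay": 0,"az": 0,"dx": 0,"dy": 0,"dz": 0,"claw": 80},{"ax": 0,"ay": 0,"az": 0,"dx": 0,"dy": 0,"dz": 0,"claw": 80},{"ax": 0,"ay": 0,"az": 0,"dx": 0,"dy": 0,"dz": 0,"claw": 80}])

```text
time_s: 20.85
tcp_pos: [0.5073, 0.4905, 0.2351]
ee_rot: [[-0.053, -0.999, -0.003], [-0.999, 0.053, -0.003], [0.003, 0.003, -1.0]]
wrist_force: [-0.8, 0.1, 0.2]
gripper_width: 0.917
gripper_force: 0.0
```

```bash
python3 - <<'E'
from meas import *
go((480,300),235,-3)
c=capture("wrist");np.save("w6.npy",c,allow_pickle=True)
cv2.imwrite("pics/w6.png",c["frame"])
E
```

```text
t20.85 tcp [507.3 490.5 235.1] yaw 176.9 w 79.8 j [ 57.  30.  14.  -0. -74. -60.]
 az -0.1  shift [191.7  17.3   0.8]  alt az 179.9 tilt az [-0.003 -0.003 -1.   ]
```

View pics/w6.png

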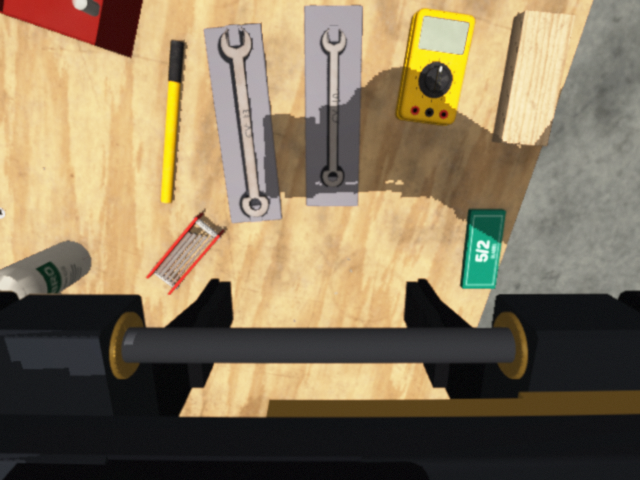

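The small spanner lies on its mark, between (333,30) and (333,185); the meter is at (436,67).

play_rows(steps=[{"ax": 0,"ay": 0,"az": 0,"dx": 40,"dy": 0,"dz": 0,"claw": 80},{"ax": 0,"ay": 0,"az": 0,"dx": 40,"dy": 0,"dz": 0,"claw": 80},{"ax": 0,"ay": 0,"az": 0,"dx": 40,"dy": 0,"dz": 0,"claw": 80},{"ax": 0,"ay": 0,"az": 0,"dx": 40,"dy": 0,"dz": 0,"claw": 80},{"ax": 0,"ay": 0,"az": 0,"dx": 0,"dy": 0,"dz": 0,"claw": 80},{"ax": 0,"ay": 0,"az": 0,"dx": 0,"dy": 0,"dz": 0,"claw": 80},{"ax": 0,"ay": 0,"az": 0,"dx": 0,"dy": 0,"dz": 0,"claw": 80},{"ax": 0,"ay": 0,"az": 0,"dx": 0,"dy": 0,"dz": 0,"claw": 80}])

```text
time_s: 21.7
tcp_pos: [0.4995, 0.3327, 0.2368]
ee_rot: [[-0.052, -0.999, -0.0], [-0.999, 0.052, -0.0], [0.0, 0.0, -1.0]]
wrist_force: [0.7, -0.3, -0.6]
gripper_width: 0.914
gripper_force: 0.0
```

```bash
python3 - <<'E'
from meas import *
c=np.load("w6.npy",allow_pickle=True).item()
pad(c,(300,2,370,215),"padS",smax=40);pad(c,(200,2,285,230),"padL",smax=40);spon(c,(318,15,350,192),"S");spon(c,(222,20,272,218),"L")
go((520,-140),235,-3)
c=capture("wrist");np.save("w7.npy",c,allow_pickle=True)
cv2.imwrite("pics/w7.png",c["frame"])
E
```

```text
padS [489.2 402.4  50.6 177.7  87. ] (305, 6, 57, 200)
padL [572.9 413.5  51.3 179.6  91.4] (204, 24, 77, 199)
S [ 322   29   24  158 1533]
 len ends 333.2 471.3 mid 402.2
   357.0 482.4 490.6
   367.0 483.7 491.1
   377.0 484.1 491.6
   387.0 484.5 492.0
   397.0 484.9 492.5
   407.0 485.3 492.9
   417.0 485.7 493.4
   427.0 487.1 493.9
   437.0 487.5 494.3
   447.0 487.9 494.8
 x at mid 489.0 axis 87.03
L [ 222   27   47  190 2485]
 len ends 327.4 497.0 mid 412.2
   367.0 566.4 576.7
   377.0 566.5 576.6
   387.0 565.9 576.3
   397.0 565.4 576.3
   407.0 565.3 575.7
   417.0 565.5 575.7
   427.0 565.3 575.9
   437.0 564.6 575.2
   447.0 564.5 575.2
   457.0 564.4 575.3
 x at mid 570.6 axis 91.17
t21.70 tcp [499.5 332.7 236.8] yaw 177.0 w 79.5 j [ 49.  20.  -3.  -0. -67. -52.]
 az 0.0  shift [471.  -45.2   2. ]  alt az -180.0 tilt az [-0. -0. -1.]
```

View pics/w7.png

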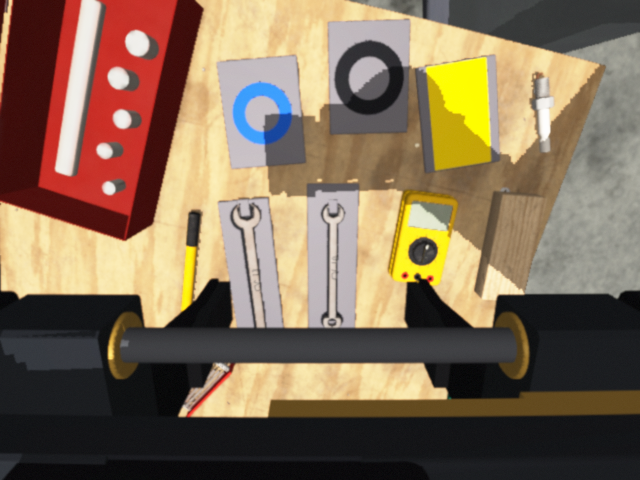

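All three remaining pads are visible: the blue ring at (262,112), black ring at (369,77) and yellow at (457,112). The small spanner is within about 0.5 mm and the long one within about 2.5 mm.

play_rows(steps=[{"ax": 0,"ay": 0,"az": 0,"dx": 45,"dy": -4.5,"dz": 0,"claw": 86},{"ax": 0,"ay": 0,"az": 0,"dx": 45,"dy": -4.5,"dz": 0,"claw": 86},{"ax": 0,"ay": 0,"az": 0,"dx": 45,"dy": -4.5,"dz": 0,"claw": 86},{"ax": 0,"ay": 0,"az": 0,"dx": 45,"dy": -4.5,"dz": 0,"claw": 86},{"ax": 0,"ay": 0,"az": 0,"dx": 45,"dy": -4.5,"dz": 0,"claw": 86},{"ax": 0,"ay": 0,"az": 0,"dx": 45,"dy": -4.5,"dz": 0,"claw": 86},{"ax": 0,"ay": 0,"az": 0,"dx": 45,"dy": -4.5,"dz": 0,"claw": 86},{"ax": 0,"ay": 0,"az": 0,"dx": 45,"dy": -4.5,"dz": 0,"claw": 86},{"ax": 0,"ay": 0,"az": 0,"dx": 45,"dy": -4.5,"dz": 0,"claw": 86},{"ax": 0,"ay": 0,"az": 0,"dx": 45,"dy": -4.5,"dz": 0,"claw": 86},{"ax": 0,"ay": 0,"az": 0,"dx": 0,"dy": 0,"dz": 0,"claw": 86},{"ax": 0,"ay": 0,"az": 0,"dx": 0,"dy": 0,"dz": 0,"claw": 86},{"ax": 0,"ay": 0,"az": 0,"dx": 0,"dy": 0,"dz": 0,"claw": 86},{"ax": 0,"ay": 0,"az": 0,"dx": 0,"dy": 0,"dz": 0,"claw": 86}])

```text
time_s: 23.15
tcp_pos: [0.5209, -0.1187, 0.2373]
ee_rot: [[-0.051, -0.999, 0.0], [-0.999, 0.051, 0.0], [-0.0, -0.0, -1.0]]
wrist_force: [0.1, 0.1, 0.2]
gripper_width: 0.987
gripper_force: 0.0
```

```bash
cat >> meas.py <<'E'
def colour(c,lo,hi,roi,z,name,minA=400):
    m=cv2.inRange(cv2.cvtColor(c["frame"],cv2.COLOR_BGR2HSV),lo,hi)>0
    for b in blobs(c,m,roi,z,minA): print(name,*b)
E
python3 - <<'E'
from meas import *
c=np.load("w7.npy",allow_pickle=True).item()
pad(c,(212,45,312,172),"bluepad",smax=300 if 0 else 45);pad(c,(322,12,415,138),"blackpad",smax=45)
colour(c,(95,90,60),(125,255,255),(225,70,300,155),.004,"bluering")
mark(c,(325,30,412,120),"blackring",85)
colour(c,(22,150,60),(36,255,255),(412,45,505,175),.004,"yellowmark")
colour(c,(22,150,60),(36,255,255),(385,180,465,290),.024,"meter")
colour(c,(22,150,60),(36,255,255),(385,180,465,290),.012,"meter12")
c=capture("wrist");np.save("w8.npy",c,allow_pickle=True);cv2.imwrite("pics/w8.png",c["frame"])
colour(c,(95,100,40),(125,255,255),(0,0,640,290),.019,"bluetape")
colour(c,(0,0,0),(180,255,65),(0,0,640,290),.019,"dark")
go((600,-219),235,75)
E
```

```text
bluepad [548.  243.   73.1  97.   91.6] (217, 55, 88, 114)
blackpad [447.7 217.4  72.8  96.8  88.7] (328, 19, 82, 115)
bluering [548.3 243.4  54.8  55.9  85.9] (233, 82, 59, 63)
blackring rect [447.1 218.   62.4  63.6  27.8] centroid [446.5 218.2] axis 107.48 [ 335   41   70   75 2619]
yellowmark [362.4 254.5  55.4  95.9  96.6] (426, 57, 65, 114)
meter [400.6 369.   54.1  92.4  80.1] (389, 191, 68, 95)
meter12 [397.4 372.8  55.9  95.5  80.1] (389, 191, 68, 95)
bluetape [608.5 -82.9  49.1  54.6  40.8] (207, 220, 52, 52)
dark [439.7 -49.5  32.8  86.2 129.8] (377, 232, 64, 58)
dark [ 298.3 -104.1  152.5  257.7  162. ] (425, 119, 215, 171)
dark [ 601.8 -221.3   56.2   59.7  176.8] (190, 66, 67, 67)
dark [ 395.9 -254.8   48.2   82.6   74.4] (417, 0, 77, 96)
dark [ 752.1 -178.1  201.2  267.9   87.3] (0, 0, 191, 290)
t23.20 tcp [ 520.9 -118.7  237.3] yaw 177.1 w 85.9 j [  5.  13. -12.  -0. -65.  -7.]
 az -77.9  shift [102.4  76.4   2.3]  alt az 102.1 tilt az [ 0.  0. -1.]
```

View pics/w8.png

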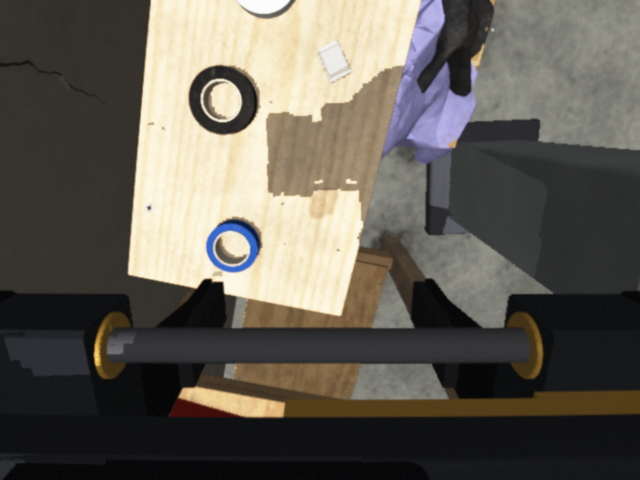

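Black roll at (223,99) and blue roll at (233,246), both clear. I'll turn 102° and go for the black roll.

play_rows(steps=[{"ax": 0,"ay": 0,"az": 8.5,"dx": 0,"dy": 0,"dz": 0,"claw": 86},{"ax": 0,"ay": 0,"az": 8.5,"dx": 0,"dy": 0,"dz": 0,"claw": 86},{"ax": 0,"ay": 0,"az": 8.5,"dx": 0,"dy": 0,"dz": 0,"claw": 86},{"ax": 0,"ay": 0,"az": 8.5,"dx": 0,"dy": 0,"dz": 0,"claw": 86},{"ax": 0,"ay": 0,"az": 8.5,"dx": 0,"dy": 0,"dz": 0,"claw": 86},{"ax": 0,"ay": 0,"az": 8.5,"dx": 0,"dy": 0,"dz": 0,"claw": 86},{"ax": 0,"ay": 0,"az": 8.5,"dx": 0,"dy": 0,"dz": 0,"claw": 86},{"ax": 0,"ay": 0,"az": 8.5,"dx": 0,"dy": 0,"dz": 0,"claw": 86},{"ax": 0,"ay": 0,"az": 8.5,"dx": 0,"dy": 0,"dz": 0,"claw": 86},{"ax": 0,"ay": 0,"az": 8.5,"dx": 0,"dy": 0,"dz": 0,"claw": 86},{"ax": 0,"ay": 0,"az": 8.5,"dx": 0,"dy": 0,"dz": 0,"claw": 86},{"ax": 0,"ay": 0,"az": 8.5,"dx": 0,"dy": 0,"dz": 0,"claw": 86},{"ax": 0,"ay": 0,"az": 0,"dx": -26,"dy": -19.3,"dz": 0,"claw": 86},{"ax": 0,"ay": 0,"az": 0,"dx": -26,"dy": -19.3,"dz": 20,"claw": 86},{"ax": 0,"ay": 0,"az": 0,"dx": -26,"dy": -19.3,"dz": 35,"claw": 86},{"ax": 0,"ay": 0,"az": 0,"dx": -26,"dy": -19.3,"dz": 35,"claw": 86},{"ax": 0,"ay": 0,"az": 0,"dx": 0,"dy": 0,"dz": 35,"claw": 86},{"ax": 0,"ay": 0,"az": 0,"dx": 0,"dy": 0,"dz": 0,"claw": 86},{"ax": 0,"ay": 0,"az": 0,"dx": 0,"dy": 0,"dz": 0,"claw": 86},{"ax": 0,"ay": 0,"az": 0,"dx": 0,"dy": 0,"dz": 0,"claw": 86}])

```text
time_s: 25.2
tcp_pos: [0.6026, -0.221, 0.1151]
ee_rot: [[-0.966, 0.257, 0.004], [0.257, 0.966, -0.001], [-0.005, -0.0, -1.0]]
wrist_force: [-0.2, -0.0, 0.4]
gripper_width: 0.993
gripper_force: 0.0
```

```bash
python3 - <<'E'
from m import *
go((601.5,-220.5),15.5,75)
E
```

```text
t25.20 tcp [ 602.6 -221.   115.1] yaw 75.1 w 86.4 j [ -6.  29.  -6.   0. -54. -99.]
 az 0.1  shift [ 1.6  0.2 99.6]  alt az -179.9 tilt az [ 0.004 -0.001 -1.   ]
```

play_rows(steps=[{"ax": 0,"ay": 0,"az": 0,"dx": 1,"dy": 0,"dz": 40,"claw": 86},{"ax": 0,"ay": 0,"az": 0,"dx": 0,"dy": 0,"dz": 30,"claw": 86},{"ax": 0,"ay": 0,"az": 0,"dx": 0,"dy": 0,"dz": 18,"claw": 86},{"ax": 0,"ay": 0,"az": 0,"dx": 0,"dy": 0,"dz": 10,"claw": 86},{"ax": 0,"ay": 0,"az": 0,"dx": 0,"dy": 0,"dz": 0,"claw": 86},{"ax": 0,"ay": 0,"az": 0,"dx": 0,"dy": 0,"dz": 0,"claw": 86},{"ax": 0,"ay": 0,"az": 0,"dx": 0,"dy": 0,"dz": 0,"claw": 40},{"ax": 0,"ay": 0,"az": 0,"dx": 0,"dy": 0,"dz": 0,"claw": 40},{"ax": 0,"ay": 0,"az": 0,"dx": 0,"dy": 0,"dz": 0,"claw": 40},{"ax": 0,"ay": 0,"az": 0,"dx": 0,"dy": 0,"dz": 0,"claw": 40},{"ax": 0,"ay": 0,"az": 0,"dx": 0,"dy": 0,"dz": 0,"claw": 40},{"ax": 0,"ay": 0,"az": 0,"dx": 0,"dy": 0,"dz": 0,"claw": 40}])

```text
time_s: 26.4
tcp_pos: [0.6002, -0.2213, 0.0145]
ee_rot: [[-0.966, 0.259, 0.0], [0.259, 0.966, -0.0], [-0.0, -0.0, -1.0]]
wrist_force: [-0.4, 0.2, 1.0]
gripper_width: 0.682
gripper_force: 30.2
```

```bash
python3 - <<'E'
from m import *
go((447.3,217.8),240,75);print(sense()["wrist_force"])
E
```

```text
t26.40 tcp [ 600.2 -221.3   14.5] yaw 75.0 w 59.3 j [ -6.  36. -11.   0. -43. -99.]
 az -0.0  shift [ 261.3  384.6 -225.5]  alt az 180.0 tilt az [ 0. -0. -1.]
[-0.43578055  0.21716247  1.03980297]
```

play_rows(steps=[{"ax": 0,"ay": 0,"az": 0,"dx": 0,"dy": 0,"dz": -20,"claw": 40},{"ax": 0,"ay": 0,"az": 0,"dx": 0,"dy": 0,"dz": -40,"claw": 40},{"ax": 0,"ay": 0,"az": 0,"dx": 0,"dy": 0,"dz": -40,"claw": 40},{"ax": 0,"ay": 0,"az": 0,"dx": 21.7,"dy": 32,"dz": -20,"claw": 40},{"ax": 0,"ay": 0,"az": 0,"dx": 21.7,"dy": 32,"dz": 0,"claw": 40},{"ax": 0,"ay": 0,"az": 0,"dx": 21.7,"dy": 32,"dz": 0,"claw": 40},{"ax": 0,"ay": 0,"az": 0,"dx": 21.7,"dy": 32,"dz": 0,"claw": 40},{"ax": 0,"ay": 0,"az": 0,"dx": 21.7,"dy": 32,"dz": 0,"claw": 40},{"ax": 0,"ay": 0,"az": 0,"dx": 21.7,"dy": 32,"dz": 0,"claw": 40},{"ax": 0,"ay": 0,"az": 0,"dx": 21.7,"dy": 32,"dz": 0,"claw": 40},{"ax": 0,"ay": 0,"az": 0,"dx": 21.7,"dy": 32,"dz": 0,"claw": 40},{"ax": 0,"ay": 0,"az": 0,"dx": 21.7,"dy": 32,"dz": 0,"claw": 40},{"ax": 0,"ay": 0,"az": 0,"dx": 21.7,"dy": 32,"dz": 0,"claw": 40},{"ax": 0,"ay": 0,"az": 0,"dx": 21.7,"dy": 32,"dz": 0,"claw": 40},{"ax": 0,"ay": 0,"az": 0,"dx": 21.7,"dy": 32,"dz": 0,"claw": 40},{"ax": 0,"ay": 0,"az": 0,"dx": 0,"dy": 0,"dz": 40,"claw": 40},{"ax": 0,"ay": 0,"az": 0,"dx": 0,"dy": 0,"dz": 30,"claw": 40},{"ax": 0,"ay": 0,"az": 0,"dx": 0,"dy": 0,"dz": 0,"claw": 40},{"ax": 0,"ay": 0,"az": 0,"dx": 0,"dy": 0,"dz": 0,"claw": 40},{"ax": 0,"ay": 0,"az": 0,"dx": 0,"dy": 0,"dz": 0,"claw": 40}])

```text
time_s: 28.4
tcp_pos: [0.4493, 0.2177, 0.0658]
ee_rot: [[-0.966, 0.259, 0.002], [0.259, 0.966, 0.002], [-0.002, 0.002, -1.0]]
wrist_force: [0.3, -0.5, 0.3]
gripper_width: 0.681
gripper_force: 30.0
```

```bash
python3 - <<'E'
from m import *
go((447.3,217.8),19,75)
c=capture("wrist");R=np.array(sense()["ee_rot"]);p=np.array(sense()["tcp_pos"])
uv=np.array([(u,v) for v in range(200,330) for u in range(220,420)]);D=c["range_z"][uv[:,1],uv[:,0]]
hsv=cv2.cvtColor(c["frame"],cv2.COLOR_BGR2HSV)[uv[:,1],uv[:,0]]
T=((ray(c,uv)*D[:,None]+c["xyz"])-p)@R*1000
k=(D>0)&(abs(T[:,1])<22)&(T[:,2]>-12)&(T[:,2]<20);q=T[k]
print(len(q),"held x",q[:,0].min(),q[:,0].max(),"z",q[:,2].min(),q[:,2].max())
for y in(-12,-6,0,6,12):
    s_=q[abs(q[:,1]-y)<1.5];print(y,s_[:,0].max() if len(s_) else None)
E
```

```text
t28.40 tcp [449.3 217.7  65.8] yaw 75.0 w 59.3 j [  45.   21.  -30.    0.  -39. -150.]
 az -0.0  shift [ 2.1 -0.6 46.8]  alt az 180.0 tilt az [ 0.002  0.002 -1.   ]
5897 held x -14.32116520796972 27.053625138978084 z -6.0147883012505625 15.150834996556329
-12 24.715433529214515
-6 26.33850545544835
0 27.053625138978084
6 26.533560923657777
12 24.917529599404936
```

play_rows(steps=[{"ax": 0,"ay": 0,"az": 0,"dx": 3,"dy": -0.5,"dz": 20,"claw": 40},{"ax": 0,"ay": 0,"az": 0,"dx": 0,"dy": 0,"dz": 14,"claw": 40},{"ax": 0,"ay": 0,"az": 0,"dx": 0,"dy": 0,"dz": 8,"claw": 40},{"ax": 0,"ay": 0,"az": 0,"dx": 0,"dy": 0,"dz": 3,"claw": 40},{"ax": 0,"ay": 0,"az": 0,"dx": 0,"dy": 0,"dz": 1,"claw": 40},{"ax": 0,"ay": 0,"az": 0,"dx": 0,"dy": 0,"dz": 0,"claw": 40},{"ax": 0,"ay": 0,"az": 0,"dx": 0,"dy": 0,"dz": 0,"claw": 40},{"ax": 0,"ay": 0,"az": 0,"dx": 0,"dy": 0,"dz": 0,"claw": 40}])

```text
time_s: 29.25
tcp_pos: [0.4454, 0.2177, 0.0188]
ee_rot: [[-0.966, 0.259, 0.001], [0.259, 0.966, 0.001], [-0.001, 0.001, -1.0]]
wrist_force: [-0.0, -0.1, -0.9]
gripper_width: 0.682
gripper_force: 30.0
```

```bash
python3 - <<'E'
from m import *
go((447.3,217.8),19,75);print(sense()["wrist_force"])
E
```

```text
t29.25 tcp [445.4 217.7  18.8] yaw 75.0 w 59.4 j [  45.   26.  -32.    0.  -32. -150.]
 az -0.0  shift [-1.8  0.6 -0.2]  alt az 180.0 tilt az [ 0.001  0.001 -1.   ]
[-0.04696992 -0.11081174 -0.86735301]
```

play_rows(steps=[{"ax": 0,"ay": 0,"az": 0,"dx": 0,"dy": 0,"dz": 0,"claw": 65},{"ax": 0,"ay": 0,"az": 0,"dx": 0,"dy": 0,"dz": 0,"claw": 80},{"ax": 0,"ay": 0,"az": 0,"dx": 0,"dy": 0,"dz": 0,"claw": 80},{"ax": 0,"ay": 0,"az": 0,"dx": 0,"dy": 0,"dz": -20,"claw": 80},{"ax": 0,"ay": 0,"az": 0,"dx": 0,"dy": 0,"dz": -40,"claw": 80},{"ax": 0,"ay": 0,"az": 0,"dx": 0,"dy": 0,"dz": -40,"claw": 80},{"ax": 0,"ay": 0,"az": 0,"dx": -26.1,"dy": -27.5,"dz": 0,"claw": 80},{"ax": 0,"ay": 0,"az": 0,"dx": -26.1,"dy": -27.5,"dz": 0,"claw": 80},{"ax": 0,"ay": 0,"az": 0,"dx": -26.1,"dy": -27.5,"dz": 0,"claw": 80},{"ax": 0,"ay": 0,"az": 0,"dx": -26.1,"dy": -27.5,"dz": 0,"claw": 80},{"ax": 0,"ay": 0,"az": 0,"dx": -26.1,"dy": -27.5,"dz": 0,"claw": 80},{"ax": 0,"ay": 0,"az": 0,"dx": -26.1,"dy": -27.5,"dz": 0,"claw": 80},{"ax": 0,"ay": 0,"az": 0,"dx": -26.1,"dy": -27.5,"dz": 0,"claw": 80},{"ax": 0,"ay": 0,"az": 0,"dx": -26.1,"dy": -27.5,"dz": 0,"claw": 80},{"ax": 0,"ay": 0,"az": 0,"dx": -26.1,"dy": -27.5,"dz": 0,"claw": 80},{"ax": 0,"ay": 0,"az": 0,"dx": 0,"dy": 0,"dz": 40,"claw": 80},{"ax": 0,"ay": 0,"az": 0,"dx": 0,"dy": 0,"dz": 20,"claw": 80},{"ax": 0,"ay": 0,"az": 0,"dx": 0,"dy": 0,"dz": 0,"claw": 80},{"ax": 0,"ay": 0,"az": 0,"dx": 0,"dy": 0,"dz": 0,"claw": 80},{"ax": 0,"ay": 0,"az": 0,"dx": 0,"dy": 0,"dz": 0,"claw": 80}])

```text
time_s: 31.25
tcp_pos: [0.609, -0.0822, 0.0599]
ee_rot: [[-0.966, 0.259, 0.003], [0.259, 0.966, -0.0], [-0.003, 0.001, -1.0]]
wrist_force: [0.4, 0.2, 0.2]
gripper_width: 0.921
gripper_force: 0.0
```

```bash
python3 - <<'E'
from meas import *
go((608.2,-82),15.5,75)
c=capture("top")
mark(c,(205,235,262,282),"black roll (top)",70,.023)
colour(c,(95,100,40),(125,255,255),(330,185,370,215),.019,"bluetape",100)
E
```

```text
t31.25 tcp [609.  -82.2  59.9] yaw 75.0 w 80.1 j [   7.   31.  -13.    0.  -46. -112.]
 az 0.0  shift [ 1.  -0.  44.4]  alt az -180.0 tilt az [ 0.003 -0.    -1.   ]
black roll (top) rect [445.8 215.2  61.   61.    1.8] centroid [444.3 214.4] axis 48.26 [220 248  25  25 318]
```

play_rows(steps=[{"ax": 0,"ay": 0,"az": 0,"dx": 0,"dy": 0,"dz": 20,"claw": 80},{"ax": 0,"ay": 0,"az": 0,"dx": 0,"dy": 0,"dz": 14,"claw": 80},{"ax": 0,"ay": 0,"az": 0,"dx": 0,"dy": 0,"dz": 7,"claw": 80},{"ax": 0,"ay": 0,"az": 0,"dx": 0,"dy": 0,"dz": 2.5,"claw": 80},{"ax": 0,"ay": 0,"az": 0,"dx": 0,"dy": 0,"dz": 0,"claw": 80},{"ax": 0,"ay": 0,"az": 0,"dx": 0,"dy": 0,"dz": 0,"claw": 30},{"ax": 0,"ay": 0,"az": 0,"dx": 0,"dy": 0,"dz": 0,"claw": 30},{"ax": 0,"ay": 0,"az": 0,"dx": 0,"dy": 0,"dz": 0,"claw": 30},{"ax": 0,"ay": 0,"az": 0,"dx": 0,"dy": 0,"dz": 0,"claw": 30},{"ax": 0,"ay": 0,"az": 0,"dx": 0,"dy": 0,"dz": 0,"claw": 30},{"ax": 0,"ay": 0,"az": 0,"dx": 0,"dy": 0,"dz": 0,"claw": 30}])

```text
time_s: 32.4
tcp_pos: [0.608, -0.0825, 0.015]
ee_rot: [[-0.966, 0.259, 0.0], [0.259, 0.966, 0.0], [-0.0, 0.0, -1.0]]
wrist_force: [0.0, 0.7, 0.1]
gripper_width: 0.587
gripper_force: 30.0
```

```bash
python3 - <<'E'
from m import *
go((548,243.3),240,75);print(sense()["gripper_force"])
E
```

```text
t32.40 tcp [608.  -82.5  15. ] yaw 75.0 w 51.1 j [   7.   34.  -15.    0.  -41. -112.]
 az -0.0  shift [ 142.2  299.2 -225. ]  alt az 180.0 tilt az [ 0.  0. -1.]
30.000135004520416
```

play_rows(steps=[{"ax": 0,"ay": 0,"az": 0,"dx": 0,"dy": 0,"dz": -20,"claw": 30},{"ax": 0,"ay": 0,"az": 0,"dx": 0,"dy": 0,"dz": -40,"claw": 30},{"ax": 0,"ay": 0,"az": 0,"dx": 0,"dy": 0,"dz": -45,"claw": 30},{"ax": 0,"ay": 0,"az": 0,"dx": 0,"dy": 0,"dz": -45,"claw": 30},{"ax": 0,"ay": 0,"az": 0,"dx": 29,"dy": -7.8,"dz": -30,"claw": 30},{"ax": 0,"ay": 0,"az": 0,"dx": 29,"dy": -7.8,"dz": 0,"claw": 30},{"ax": 0,"ay": 0,"az": 0,"dx": 10.5,"dy": 39.3,"dz": 0,"claw": 30},{"ax": 0,"ay": 0,"az": 0,"dx": 10.5,"dy": 39.3,"dz": 0,"claw": 30},{"ax": 0,"ay": 0,"az": 0,"dx": 10.5,"dy": 39.3,"dz": 0,"claw": 30},{"ax": 0,"ay": 0,"az": 0,"dx": 10.5,"dy": 39.3,"dz": 0,"claw": 30},{"ax": 0,"ay": 0,"az": 0,"dx": 10.5,"dy": 39.3,"dz": 0,"claw": 30},{"ax": 0,"ay": 0,"az": 0,"dx": 10.5,"dy": 39.3,"dz": 0,"claw": 30},{"ax": 0,"ay": 0,"az": 0,"dx": 10.5,"dy": 39.3,"dz": 0,"claw": 30},{"ax": 0,"ay": 0,"az": 0,"dx": 10.5,"dy": 39.3,"dz": 0,"claw": 30},{"ax": 0,"ay": 0,"az": 0,"dx": 0,"dy": 0,"dz": 40,"claw": 30},{"ax": 0,"ay": 0,"az": 0,"dx": 0,"dy": 0,"dz": 45,"claw": 30},{"ax": 0,"ay": 0,"az": 0,"dx": 0,"dy": 0,"dz": 40,"claw": 30},{"ax": 0,"ay": 0,"az": 0,"dx": 0,"dy": 0,"dz": 0,"claw": 30},{"ax": 0,"ay": 0,"az": 0,"dx": 0,"dy": 0,"dz": 0,"claw": 30},{"ax": 0,"ay": 0,"az": 0,"dx": 0,"dy": 0,"dz": 0,"claw": 30}])

```text
time_s: 34.4
tcp_pos: [0.5499, 0.2438, 0.0724]
ee_rot: [[-0.966, 0.259, 0.004], [0.259, 0.966, 0.002], [-0.003, 0.003, -1.0]]
wrist_force: [0.0, 0.0, -0.3]
gripper_width: 0.585
gripper_force: 30.0
```

```bash
python3 - <<'E'
from meas import *
go((548,243.3),19.2,75)
c=capture("wrist");R=np.array(sense()["ee_rot"]);p=np.array(sense()["tcp_pos"])
uv=np.array([(u,v) for v in range(200,330) for u in range(220,420)]);D=c["range_z"][uv[:,1],uv[:,0]]
T=((ray(c,uv)*D[:,None]+c["xyz"])-p)@R*1000
q=T[(D>0)&(abs(T[:,1])<20)&(T[:,2]>-12)&(T[:,2]<20)]
for y in(-12,-6,0,6,12):
    s_=q[abs(q[:,1]-y)<1.5];print(y,s_[:,0].max().round(1)-(26**2-y*y)**.5 if len(s_) else None)
# black roll seen from here
cv2.imwrite("pics/w9.png",c["frame"])
E
```

```text
t34.40 tcp [549.9 243.8  72.4] yaw 75.0 w 50.9 j [  39.   29.  -15.    0.  -46. -144.]
 az -0.0  shift [ 1.8 -1.2 53.2]  alt az 180.0 tilt az [ 0.004  0.002 -1.   ]
-12 -1.4651251893415917
-6 -1.3982212813470376
0 -1.6999999999999993
6 -1.1982212813470348
12 -0.9651251893415917
```

View pics/w9.png

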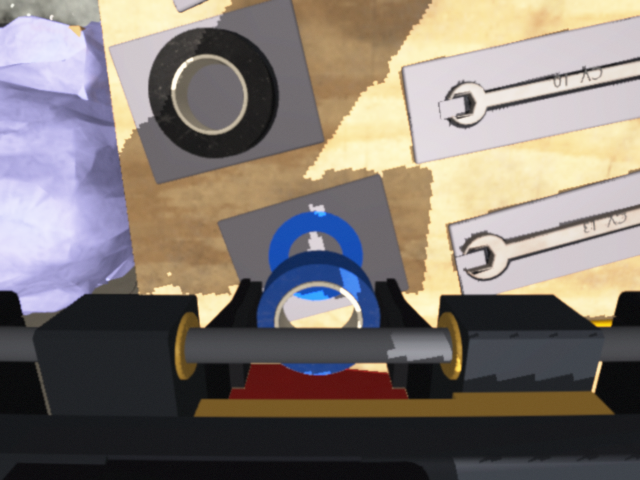

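The black roll sits centred on its pad at (213,92), and the held blue roll is just above its ring at (318,250).

play_rows(steps=[{"ax": 0,"ay": 0,"az": 0,"dx": 2,"dy": -0.4,"dz": 22,"claw": 30},{"ax": 0,"ay": 0,"az": 0,"dx": 0,"dy": 0,"dz": 16,"claw": 30},{"ax": 0,"ay": 0,"az": 0,"dx": 0,"dy": 0,"dz": 9,"claw": 30},{"ax": 0,"ay": 0,"az": 0,"dx": 0,"dy": 0,"dz": 3.5,"claw": 30},{"ax": 0,"ay": 0,"az": 0,"dx": 0,"dy": 0,"dz": 1,"claw": 30},{"ax": 0,"ay": 0,"az": 0,"dx": 0,"dy": 0,"dz": 0,"claw": 30},{"ax": 0,"ay": 0,"az": 0,"dx": 0,"dy": 0,"dz": 0,"claw": 30},{"ax": 0,"ay": 0,"az": 0,"dx": 0,"dy": 0,"dz": 0,"claw": 30}])

```text
time_s: 35.25
tcp_pos: [0.5465, 0.2433, 0.0189]
ee_rot: [[-0.966, 0.259, 0.001], [0.259, 0.966, 0.001], [-0.001, 0.001, -1.0]]
wrist_force: [-0.6, 0.6, 0.5]
gripper_width: 0.586
gripper_force: 30.0
```

```bash
python3 - <<'E'
from meas import *
go((548,243.3),19.2,75);print(sense()["wrist_force"])
E
```

```text
t35.25 tcp [546.5 243.3  18.9] yaw 75.0 w 51.0 j [  39.   33.  -17.    0.  -40. -145.]
 az -0.0  shift [-1.5  0.4 -0.3]  alt az 180.0 tilt az [ 0.001  0.001 -1.   ]
[-0.6021382   0.56633203  0.53306665]
```

play_rows(steps=[{"ax": 0,"ay": 0,"az": 0,"dx": 0,"dy": 0,"dz": 0,"claw": 55},{"ax": 0,"ay": 0,"az": 0,"dx": 0,"dy": 0,"dz": 0,"claw": 70},{"ax": 0,"ay": 0,"az": 0,"dx": 0,"dy": 0,"dz": 0,"claw": 72},{"ax": 0,"ay": 0,"az": 0,"dx": 0,"dy": 0,"dz": -20,"claw": 72},{"ax": 0,"ay": 0,"az": 0,"dx": 0,"dy": 0,"dz": -45,"claw": 72},{"ax": 0,"ay": 0,"az": 0,"dx": 0,"dy": 0,"dz": -45,"claw": 72},{"ax": 0,"ay": 0,"az": 0,"dx": 0,"dy": 0,"dz": -45,"claw": 72},{"ax": 0,"ay": 0,"az": 0,"dx": 0,"dy": 0,"dz": -45,"claw": 72},{"ax": 0,"ay": 0,"az": 0,"dx": 25,"dy": 0,"dz": -25,"claw": 72}])

```text
time_s: 36.15
tcp_pos: [0.5245, 0.2499, 0.2475]
ee_rot: [[-0.965, 0.261, 0.006], [0.261, 0.965, 0.003], [-0.005, 0.005, -1.0]]
wrist_force: [-0.1, 0.7, -0.2]
gripper_width: 0.831
gripper_force: 0.0
```

play_rows(steps=[{"ax": 0,"ay": 0,"az": -7.92,"dx": 0,"dy": 0,"dz": 0,"claw": 72},{"ax": 0,"ay": 0,"az": -7.92,"dx": 0,"dy": 0,"dz": 0,"claw": 72},{"ax": 0,"ay": 0,"az": -7.92,"dx": 0,"dy": 0,"dz": 0,"claw": 72},{"ax": 0,"ay": 0,"az": -7.92,"dx": 0,"dy": 0,"dz": 0,"claw": 72},{"ax": 0,"ay": 0,"az": -7.92,"dx": 0,"dy": 0,"dz": 0,"claw": 72},{"ax": 0,"ay": 0,"az": -7.92,"dx": 0,"dy": 0,"dz": 0,"claw": 72},{"ax": 0,"ay": 0,"az": -7.92,"dx": 0,"dy": 0,"dz": 0,"claw": 72},{"ax": 0,"ay": 0,"az": -7.92,"dx": 0,"dy": 0,"dz": 0,"claw": 72},{"ax": 0,"ay": 0,"az": -7.92,"dx": 0,"dy": 0,"dz": 0,"claw": 72},{"ax": 0,"ay": 0,"az": -7.92,"dx": 0,"dy": 0,"dz": 0,"claw": 72},{"ax": 0,"ay": 0,"az": -7.92,"dx": 0,"dy": 0,"dz": 0,"claw": 72},{"ax": 0,"ay": 0,"az": -7.92,"dx": 0,"dy": 0,"dz": 0,"claw": 72},{"ax": 0,"ay": 0,"az": 0,"dx": -35,"dy": 24,"dz": 0,"claw": 72},{"ax": 0,"ay": 0,"az": 0,"dx": -35,"dy": 24,"dz": 0,"claw": 72},{"ax": 0,"ay": 0,"az": 0,"dx": -35,"dy": 24,"dz": 0,"claw": 72},{"ax": 0,"ay": 0,"az": 0,"dx": -35,"dy": 24,"dz": 0,"claw": 72},{"ax": 0,"ay": 0,"az": 0,"dx": -35,"dy": 24,"dz": 0,"claw": 72},{"ax": 0,"ay": 0,"az": 0,"dx": -10,"dy": 20,"dz": 0,"claw": 72},{"ax": 0,"ay": 0,"az": 0,"dx": 0,"dy": 0,"dz": 0,"claw": 72},{"ax": 0,"ay": 0,"az": 0,"dx": 0,"dy": 0,"dz": 0,"claw": 72}])

```text
time_s: 38.15
tcp_pos: [0.4159, 0.456, 0.2431]
ee_rot: [[-0.173, -0.985, -0.0], [-0.985, 0.173, -0.001], [0.001, 0.0, -1.0]]
wrist_force: [0.3, 0.2, -0.4]
gripper_width: 0.828
gripper_force: 0.0
```

```bash
python3 - <<'E'
from meas import *
go((400,370),20,-10)
c=capture("wrist");np.save("w10.npy",c,allow_pickle=True);cv2.imwrite("pics/w10.png",c["frame"])
for z in(.024,.012,0): colour(c,(20,130,50),(36,255,255),(0,0,640,290),z,"yellow%g"%z,1500)
E
```

```text
t38.15 tcp [415.9 456.  243.1] yaw 170.1 w 72.0 j [ 63.  21.  -0.   0. -69. -73.]
 az 0.1  shift [ 87.4   0.7 223.2]  alt az -179.9 tilt az [-0.    -0.001 -1.   ]
yellow0.024 [398.1 370.9  50.6  90.1  79.3] (294, 59, 58, 105)
yellow0.024 [361.  291.4  28.9  52.4   6.1] (315, 0, 68, 36)
yellow0.012 [397.9 370.6  52.2  93.   79.3] (294, 59, 58, 105)
yellow0.012 [359.6 288.5  29.8  54.1   6.1] (315, 0, 68, 36)
yellow0 [397.7 370.4  53.9  96.   79.3] (294, 59, 58, 105)
yellow0 [358.3 285.7  30.7  55.9   6.1] (315, 0, 68, 36)
```

View pics/w10.png

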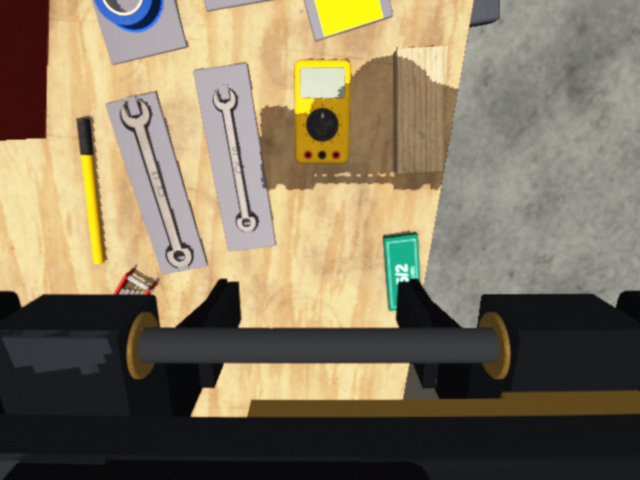

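The meter is at (322,111), upright in view, with the wood block clear to its right from x≈395. I'll grasp it.

play_rows(steps=[{"ax": 0,"ay": 0,"az": 0.3,"dx": 43,"dy": 1.5,"dz": 0,"claw": 72},{"ax": 0,"ay": 0,"az": 0,"dx": 43.5,"dy": 1.5,"dz": 0,"claw": 72},{"ax": 0,"ay": 0,"az": 0,"dx": 0,"dy": 0,"dz": 45,"claw": 72},{"ax": 0,"ay": 0,"az": 0,"dx": 0,"dy": 0,"dz": 45,"claw": 72},{"ax": 0,"ay": 0,"az": 0,"dx": 0,"dy": 0,"dz": 45,"claw": 72},{"ax": 0,"ay": 0,"az": 0,"dx": 0,"dy": 0,"dz": 35,"claw": 72},{"ax": 0,"ay": 0,"az": 0,"dx": 0,"dy": 0,"dz": 25,"claw": 72},{"ax": 0,"ay": 0,"az": 0,"dx": 0,"dy": 0,"dz": 16,"claw": 72},{"ax": 0,"ay": 0,"az": 0,"dx": 0,"dy": 0,"dz": 10,"claw": 72},{"ax": 0,"ay": 0,"az": 0,"dx": 0,"dy": 0,"dz": 3,"claw": 72},{"ax": 0,"ay": 0,"az": 0,"dx": 0,"dy": 0,"dz": 0,"claw": 72},{"ax": 0,"ay": 0,"az": 0,"dx": 0,"dy": 0,"dz": 0,"claw": 72}])

```text
time_s: 39.4
tcp_pos: [0.3987, 0.3719, 0.0203]
ee_rot: [[-0.179, -0.984, 0.001], [-0.984, 0.179, 0.002], [-0.002, -0.001, -1.0]]
wrist_force: [-0.4, -0.2, 0.6]
gripper_width: 0.827
gripper_force: 0.0
```

play_rows(steps=[{"ax": 0,"ay": 0,"az": 0,"dx": 0,"dy": 0,"dz": 1,"claw": 30},{"ax": 0,"ay": 0,"az": 0,"dx": 0,"dy": 0,"dz": 0,"claw": 30},{"ax": 0,"ay": 0,"az": 0,"dx": 0,"dy": 0,"dz": 0,"claw": 30},{"ax": 0,"ay": 0,"az": 0,"dx": 0,"dy": 0,"dz": 0,"claw": 30},{"ax": 0,"ay": 0,"az": 0,"dx": 0,"dy": 0,"dz": 0,"claw": 30},{"ax": 0,"ay": 0,"az": 0,"dx": 0,"dy": 0,"dz": 0,"claw": 30}])

```text
time_s: 40.0
tcp_pos: [0.398, 0.3715, 0.0186]
ee_rot: [[-0.179, -0.984, 0.0], [-0.984, 0.179, 0.0], [-0.0, -0.0, -1.0]]
wrist_force: [-1.3, -0.5, 3.2]
gripper_width: 0.594
gripper_force: 30.0
```

```bash
python3 - <<'E'
from meas import *
go((361.5,254.7),100,6.7);print(sense()["gripper_force"])
E
```

```text
t40.00 tcp [398.  371.5  18.6] yaw 169.7 w 51.7 j [ 60.  29. -25.  -0. -36. -70.]
 az -17.0  shift [111.7  49.9 -81.4]  alt az 163.0 tilt az [ 0.  0. -1.]
30.000472962856293
```

play_rows(steps=[{"ax": 0,"ay": 0,"az": 0,"dx": 0,"dy": 0,"dz": -20,"claw": 30},{"ax": 0,"ay": 0,"az": 0,"dx": 0,"dy": 0,"dz": -30,"claw": 30},{"ax": 0,"ay": 0,"az": 0,"dx": 0,"dy": 0,"dz": -30,"claw": 30},{"ax": 0,"ay": 0,"az": -5.7,"dx": 0,"dy": 0,"dz": 0,"claw": 30},{"ax": 0,"ay": 0,"az": -5.7,"dx": 0,"dy": 0,"dz": 0,"claw": 30},{"ax": 0,"ay": 0,"az": -5.6,"dx": 0,"dy": 0,"dz": 0,"claw": 30},{"ax": 0,"ay": 0,"az": 0,"dx": 27.7,"dy": 12.3,"dz": 0,"claw": 30},{"ax": 0,"ay": 0,"az": 0,"dx": 27.7,"dy": 12.3,"dz": 0,"claw": 30},{"ax": 0,"ay": 0,"az": 0,"dx": 27.7,"dy": 12.3,"dz": 0,"claw": 30},{"ax": 0,"ay": 0,"az": 0,"dx": 27.7,"dy": 12.3,"dz": 0,"claw": 30},{"ax": 0,"ay": 0,"az": 0,"dx": 0,"dy": 0,"dz": 30,"claw": 30},{"ax": 0,"ay": 0,"az": 0,"dx": 0,"dy": 0,"dz": 25,"claw": 30},{"ax": 0,"ay": 0,"az": 0,"dx": 0,"dy": 0,"dz": 0,"claw": 30},{"ax": 0,"ay": 0,"az": 0,"dx": 0,"dy": 0,"dz": 0,"claw": 30},{"ax": 0,"ay": 0,"az": 0,"dx": 0,"dy": 0,"dz": 0,"claw": 30}])

```text
time_s: 41.5
tcp_pos: [0.3627, 0.2564, 0.0442]
ee_rot: [[0.117, -0.993, 0.001], [-0.993, -0.117, 0.001], [-0.001, -0.001, -1.0]]
wrist_force: [-0.9, -0.3, -1.6]
gripper_width: 0.594
gripper_force: 30.0
```

```bash
python3 - <<'E'
from meas import *
go((362,255.5),22.8,6.7);print(sense()["wrist_force"])
E
```

```text
t41.50 tcp [362.7 256.4  44.2] yaw -173.3 w 51.7 j [ 56.  19. -38.   0. -32. -50.]
 az 0.0  shift [ 0.9  0.8 21.4]  alt az -180.0 tilt az [ 0.001  0.001 -1.   ]
[-0.90963299 -0.33601533 -1.58981996]
```

play_rows(steps=[{"ax": 0,"ay": 0,"az": 0,"dx": 0.5,"dy": 0.5,"dz": 10,"claw": 30},{"ax": 0,"ay": 0,"az": 0,"dx": 0,"dy": 0,"dz": 6,"claw": 30},{"ax": 0,"ay": 0,"az": 0,"dx": 0,"dy": 0,"dz": 3,"claw": 30},{"ax": 0,"ay": 0,"az": 0,"dx": 0,"dy": 0,"dz": 1.5,"claw": 30},{"ax": 0,"ay": 0,"az": 0,"dx": 0,"dy": 0,"dz": 0,"claw": 30},{"ax": 0,"ay": 0,"az": 0,"dx": 0,"dy": 0,"dz": 0,"claw": 30},{"ax": 0,"ay": 0,"az": 0,"dx": 0,"dy": 0,"dz": 0,"claw": 30}])

```text
time_s: 42.2
tcp_pos: [0.3618, 0.2551, 0.0228]
ee_rot: [[0.117, -0.993, 0.0], [-0.993, -0.117, 0.0], [-0.0, -0.0, -1.0]]
wrist_force: [-0.5, 0.4, -1.3]
gripper_width: 0.596
gripper_force: 30.0
```

play_rows(steps=[{"ax": 0,"ay": 0,"az": 0,"dx": 0,"dy": 0,"dz": 0,"claw": 56},{"ax": 0,"ay": 0,"az": 0,"dx": 0,"dy": 0,"dz": 0,"claw": 66},{"ax": 0,"ay": 0,"az": 0,"dx": 0,"dy": 0,"dz": 0,"claw": 66},{"ax": 0,"ay": 0,"az": 0,"dx": 0,"dy": 0,"dz": -20,"claw": 66},{"ax": 0,"ay": 0,"az": 0,"dx": 0,"dy": 0,"dz": -40,"claw": 66},{"ax": 0,"ay": 0,"az": 0,"dx": 0,"dy": 0,"dz": -45,"claw": 66},{"ax": 0,"ay": 0,"az": 0,"dx": 0,"dy": 0,"dz": -45,"claw": 66},{"ax": 0,"ay": 0,"az": 0,"dx": 0,"dy": 0,"dz": -45,"claw": 66},{"ax": 0,"ay": 0,"az": 0,"dx": -30,"dy": -35,"dz": -20,"claw": 66},{"ax": 0,"ay": 0,"az": 0,"dx": -30,"dy": -35,"dz": 0,"claw": 66},{"ax": 0,"ay": 0,"az": 0,"dx": -40,"dy": -20,"dz": 0,"claw": 66},{"ax": 0,"ay": 0,"az": 0,"dx": -20,"dy": 0,"dz": 0,"claw": 66},{"ax": 0,"ay": 0,"az": 0,"dx": 0,"dy": 0,"dz": 0,"claw": 66},{"ax": 0,"ay": 0,"az": 0,"dx": 0,"dy": 0,"dz": 0,"claw": 66},{"ax": 0,"ay": 0,"az": 0,"dx": 0,"dy": 0,"dz": 0,"claw": 66}])

```text
time_s: 43.7
tcp_pos: [0.4364, 0.3835, 0.2379]
ee_rot: [[0.117, -0.993, -0.0], [-0.993, -0.117, -0.0], [0.0, 0.0, -1.0]]
wrist_force: [0.4, -0.5, -0.8]
gripper_width: 0.758
gripper_force: 0.0
```

```bash
python3 - <<'E'
from meas import *
go((572,420),18.8,1.4)
c=capture("wrist");np.save("w11.npy",c,allow_pickle=True);cv2.imwrite("pics/w11.png",c["frame"])
colour(c,(20,130,50),(36,255,255),(0,0,640,290),.028,"yellow",1500)
colour(c,(95,100,40),(125,255,255),(0,0,640,290),.023,"blue",800)
pad(c,(0,0,640,290),"pads",smax=45)
E
```

```text
t43.70 tcp [436.4 383.5 237.9] yaw -173.3 w 65.9 j [ 57.  18.  -6.  -0. -67. -51.]
 az 5.3  shift [ -33.3 -136.6  219. ]  alt az -174.7 tilt az [-0. -0. -1.]
yellow [366.  256.1  56.3  92.   96.9] (383, 16, 71, 115)
blue [545.1 244.8  52.6  57.6 141.4] (178, 0, 67, 72)
pads [572.8 409.3  51.4 171.4  91.4] (155, 125, 54, 165)
pads [491.4 400.5  56.9 176.   86.3] (226, 122, 77, 168)
pads [553.7 240.   38.2  38.6  47.5] (186, 9, 44, 48)
pads [205.3 311.5 214.3 285.5  98.9] (445, 0, 195, 290)
pads [447.8 231.1  70.3  72.8 178.8] (282, 0, 91, 84)
pads [547.4 250.7  72.9  82.4  91.6] (174, 0, 83, 99)
```

View pics/w11.png

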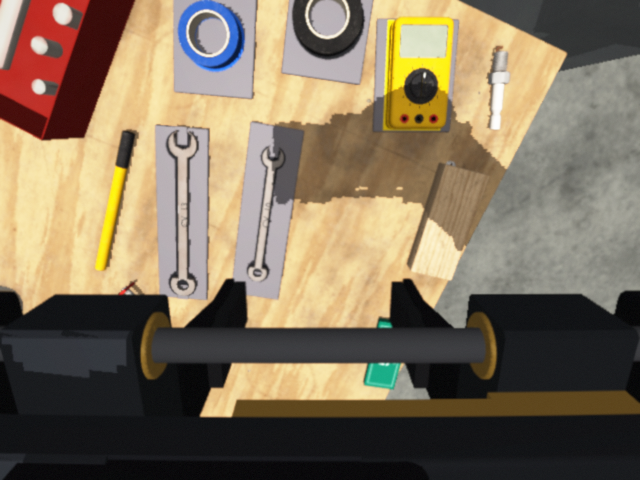

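All five items sit on their marks: the blue roll at (208,35), black roll at (328,22), meter at (420,73) and the two spanners at (183,212) and (267,212). The arm is clear of everything, so I'll hand in.

```bash
python3 -c "
from station import *
print(finish_job())"
```

```text
the job is handed in; nothing more can be done
None
```

All five items are on their matching pads and the job was handed in at about 44 s of the 144 s allowed; the last camera view showed each one on its mark, with the long spanner the furthest off where measured, by about 2.5 mm.

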